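# Close the two-part plaster mould and weight it down

### The arm

A 6-joint arm with a two-finger parallel gripper is mounted at the origin on the work surface. World frame = base frame: x ahead of the robot, y to its left, z up, the work surface at z = 0. Lengths are in mm, angles in rad, forces in N, time in s.
With the tool pointing down it reaches from about 350 to 975 mm from the base axis. Payload 7.1 kg.
Tool frame: the origin (TCP) lies at the very end of the fingers, on their centre line; the grasp point (between the pads) lies 19 mm behind it; y points along the fingers, x is the direction in which the jaws open and shut, and the axes are right-handed (so a half turn about y gives the same grasp; the last joint's range is limited). The gripper opens to 88 mm and grips with 3 to 60 N. Pads are 20 mm wide; open, the fingers measure 115 mm over their backs; the gripper's body (75 mm by 178 mm) begins 61 mm behind the grasp point.
Start: joints at [1.218, 0.423, 1.63, -0, 1.089, -0.019], TCP at [204.74, 590.497, 222.675] pointing down, gripper open.
Joint ranges: [-3, 3], [-0.9, 2.11], [0.09, 2.58], [-1.31, 4.45], [0.11, 2.69], [-2.54, 2.54]. Speed limits (rad/s): [2.39, 2.39, 3.01, 3.14, 3.14, 3.14].

### API

Orientations are given as a rotation vector (axis times angle).
In Python, from workcell import ctrl gives the robot as it stands. The module is installed in compiled form; this text tells all that it offers.
- The arm moves only by the tool jog_arm, never from a script. Its argument "steps" is a list of rows, each an object with "turn": the turn, a rotation vector about the world's x, y, z scaled (see below), a list of three; "dp": the shift along the world's x, y, z scaled (see below), a list of three; "claw": the opening, from 0 (shut) to 1 (fully open). In form: [{"turn": [wx, wy, wz], "dp": [x, y, z], "claw": claw}, ...]. A call has 1 to 12 rows; each row is the pose to reach, as a shift and turn from the pose measured when the call began, turning the shorter way round; what a row does not reach only later rows make up. The controller multiplies each number of a shift by 80 mm and each number of a turn by pi rad. A row lasts 1/12 s, in which the tool goes at most 41.7 mm and 7.16 degrees, less where a joint would pass 70% of its speed; a pose out of reach is approached as far as the arm can. A call with a number of a shift or a turn outside -1 to 1 is refused whole. A call with a gripper value outside its range is refused whole. The fingers move at their own pace and stop on an object; the grip force is fixed at half the most. Time passes only in rows, so rows that repeat a pose let the fingers close. It gives the time, the measured TCP pose, the force and the opening at its end, in the units of the state.
- ctrl.get_obs(): the state, without advancing time (a new reading comes with each control period).
- ctrl.get_image(name): name is "side" or "top"; returns a dict with "img" (420x560x3 uint8, red, green, blue), "range_z" (420x560 float32, mm along the optical axis (not along the pixel's ray), 0 where there is no reading), "fovy" (degrees; the focal length in pixels is half the picture's height over the tangent of half this angle, whatever the lens; pixels are square), "cx", "cy" (the principal point, pixels), "dist_coeffs" ([k1, k2, p1, p2, k3] as OpenCV has them; the pictures are not rectified), "camera_from_world" (4x4, takes a point from world to camera coordinates). Camera axes: x right, y down, z forward; pixel columns grow to the right and rows downward; lengths in mm; the calibration is good to about 2 mm. A picture is of the moment at which its call begins.
- ctrl.close_job(): hands the job in, once; it reports no verdict.
The state is a dict: "t": time; "qpos": joint angles; "qvel": joint speeds; "joint_torque": joint torques, N m; "ee_pos": TCP position; "orientation": TCP orientation; "ft_force": force on the tool from outside, world axes, zero at the start; "moment": the same for the moment, N m; "width": finger opening in mm.
Only numpy, scipy, OpenCV 4.12 (cv2) and the standard library are available. Lean on these libraries where they do the work, as an engineer would, in place of code of your own. Each camera call takes 0.05 s, during which the arm holds its last target.

### The job

Close the plaster casting mould: take the upper half that matches the lower half in length from its sloping drying rack and set it gently on the lower half, pour slot over pour slot and with all sides flush to within 5 mm. Then gently stand the iron weight upright on the middle of the closed mould, within 1 cm, and let go. Leave the shorter upper half on its rack, the lower half where it stands, and everything else undisturbed.

Things in the scene. Friction and masses are not known exactly. Their poses are not given: they have to be found in the camera images.
- mould_base: Lower mould half: white plaster block 120 x 60 x 45 mm (x, y, z), standing on the bench, loose, about 0.5 kg. Its open cavity (22 mm deep, rim 12 mm wide) faces up; a pour slot 24 mm wide cuts the rim at its +x end. Origin: centre of its underside, z up.
- base_seat (a point): Centre of the lower half's top face (the plane of the rim), 45 mm above its underside; axes as the lower half's.
- base_spout (a point): Middle of the pour slot in the lower half's rim, at the height of the rim, 54 mm to +x of base_seat.
- mould_top: Matching upper mould half: plaster slab 120 x 60 x 38 mm (x, y, z), 0.32 kg, flat top; a pour slot 24 mm wide, 18 mm deep cuts its +x end, full height. Origin: centre of its underside, z out of its top. It lies top up on a rack, sloping 25 degrees, +x end high, long sides 8 mm over the rack's edges. It ends with its origin at base_seat and the same axes.
- top_mid (a point): Centre of the top face of the matching upper half, 38 mm above its origin; the weight goes here.
- top_spout (a point): Middle of the pour slot of the matching upper half, at its underside, 51 mm to +x of its origin.
- odd_top: An upper half of another mould: same shape and slot, 60 mm wide and 38 mm thick but only 92 mm long. It lies on the other rack and stays there. Origin: centre of its underside, z out of its top.
- rack_a: Fixed wooden drying rack under the matching upper half (the racks look alike; places vary): board 44 mm wide, 136 mm long, sloping 25 degrees up to the rack's +x, a lip 16 mm high (square to the board) at the low end. The board's top rises from 24 mm (x = -60 mm) to about 79 mm above the bench. Origin on the bench under the middle.
- rack_b: Fixed wooden drying rack like rack_a, under the shorter upper half.
- weight: Iron weight, 0.55 kg: round foot 60 mm across and 24 mm high, neck 18 mm across at 34 mm, knob 28 mm across from 38 to 56 mm height, 58 mm high in all. Origin: centre of its underside, z up.
- tape: Bystander: black roll of rubber band, 44 mm across, 24 mm high. Origin: centre of underside.
- sponge: Bystander: yellow sponge block 50 x 34 x 26 mm. Origin: centre of underside.
- slip_jar: Bystander: brown jar with white cap, 68 mm across, 120 mm high. Origin: centre of underside.
- brush_pot: Bystander: blue pot, 68 mm across, 90 mm high, with brushes up to 160 mm. Origin: centre of underside.
- frog: Bystander: white ceramic frog, about 80 mm across, 56 mm high. Origin: centre of underside.
- egg_mould: Bystander: egg-shaped plaster mould with a black band, 120 mm across, 92 mm high. Origin: centre of underside.
- glaze_cup: Bystander: small white cup, 38 mm across, 45 mm high. Origin: centre of underside.
- hammer: Bystander: hammer 200 mm long, lying. Origin: under its middle.
There are look-alikes about, which are no part of the job. Leave any purple or turquoise look-alike of the mould_top alone. What is shaped like the weight but green is not meant.

How it is judged:
By the outcome, as a careful person would: the job done as asked, in the order asked, and still so for the second after the job is handed in, with the robot touching nothing.
It also fails if it takes over 64 s, if anything falls off the work surface, if the arm or the gripper's body presses on something with over 40 N, if the wrist force passes 120 N, or if a joint passes its speed limit or range.

## Working session

There is one attempt and no reset: what is moved stays moved. The work goes in short steps, Python scripts to look and compute and a tool call to move; the robot and the scene stay as the last step left them, time stands still between calls to the robot, and variables do not carry over. Pictures are saved under pics/ and viewed, and the job is handed in when it is done.

Besides the shell and the picture viewer there is one more tool, called as name(argument=value, ...), one argument or row to a line, values as JSON. jog_arm: Moves the arm, as the interface text tells. Its arguments: {"type":"object","properties":{"steps":{"type":"array","items":{"type":"object","properties":{"turn":{"type":"array","items":{"type":"number"}},"dp":{"type":"array","items":{"type":"number"}},"claw":{"type":"number"}}}}},"required":["steps"]}

```bash
mkdir -p pics; python3 - <<'E'
from workcell import ctrl
import cv2,numpy as np
print(ctrl.get_obs())
for n in("side","top"):
    d=ctrl.get_image(n)
    cv2.imwrite(f"pics/{n}0.png",d["img"][:,:,::-1]); np.savez(f"{n}0.npz",**d)
    print(n,d["fovy"],d["cx"],d["cy"],d["dist_coeffs"],d["camera_from_world"])
E
```

```text
{'t': 0.0, 'qpos': array([ 1.21797596e+00,  4.23814898e-01,  1.63071561e+00, -9.90076455e-06,
        1.08859784e+00, -1.89907900e-02]), 'qvel': array([ 0.00103005, -0.00150866,  0.00147956, -0.00151925, -0.00028024,
        0.00134229]), 'joint_torque': array([ 1.88624887e-03, -5.44644570e+01, -2.73655701e+01,  6.44232729e-02,
        2.28696002e-02, -1.10662854e-04]), 'ee_pos': array([204.56484817, 589.9690068 , 221.90783847]), 'orientation': array([-1.3497306 , -0.95894223,  0.96103332]), 'ft_force': array([ 0.29091851,  0.14010799, -0.37692987]), 'moment': array([-0.01581788, -0.02587331, -0.03156739]), 'width': 87.43138674930545}
side 51.29437166774295 278.3110275875292 211.44359158838162 [-0.11641627  0.          0.          0.          0.        ] [[ 9.62932703e-01 -2.69192184e-01  1.72097925e-02 -5.44677159e+02]
 [-1.66616676e-01 -6.43756235e-01 -7.46871337e-01  1.85677373e+02]
 [ 2.12130837e-01  7.16319397e-01 -6.64745838e-01  1.01564117e+03]
 [ 0.00000000e+00  0.00000000e+00  0.00000000e+00  1.00000000e+00]]
top 49.09897105028645 277.7973053078302 209.9288652504269 [-0.00205909  0.          0.          0.          0.        ] [[ 4.55574288e-03 -9.99940752e-01  9.88628058e-03  3.78458484e+01]
 [-9.91169004e-01 -5.82555783e-03 -1.32476671e-01  5.49520351e+02]
 [ 1.32526415e-01 -9.19544522e-03 -9.91136819e-01  1.28768557e+03]
 [ 0.00000000e+00  0.00000000e+00  0.00000000e+00  1.00000000e+00]]
```

View pics/side0.png

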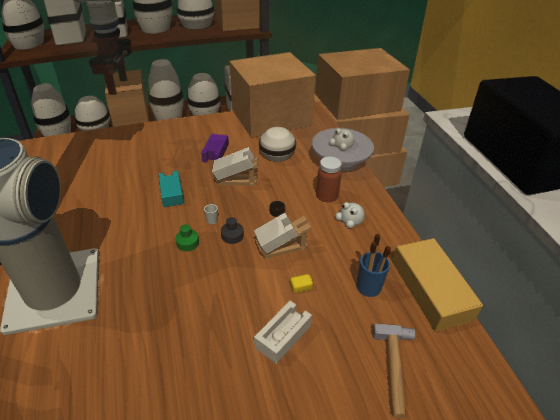

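View pics/top0.png

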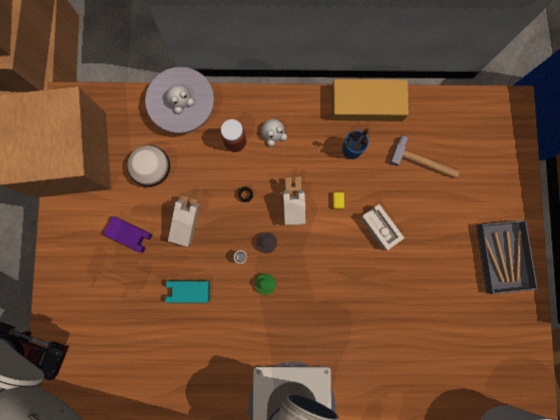

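The side view shows white slabs on racks at (233,165) and (275,233), the lower half at (283,332) and the dark weight at (232,231). The top view shows the slabs at (183,222), which looks longer, and (294,208), which has bare rack board showing beyond its end. The lower half is at (383,228) and the weight at (266,242).

```bash
cat > h.py <<'E'
import numpy as np,cv2
def load(n): return dict(np.load(n+".npz"))
def K(d):
    f=210/np.tan(np.radians(float(d["fovy"]))/2)
    return np.array([[f,0,float(d["cx"])],[0,f,float(d["cy"])],[0,0,1]])
def und(d,uv): return cv2.undistortPoints(np.array(uv,float).reshape(-1,1,2),K(d),d["dist_coeffs"]).reshape(-1,2)
def ray(d,uv):
    T=d["camera_from_world"];R=T[:3,:3];c=-R.T@T[:3,3]
    r=np.c_[und(d,uv),np.ones(len(np.array(uv).reshape(-1,2)))]@R
    return c,r
def onplane(d,uv,z,n=(0,0,1)):
    "n.p = z"
    n=np.array(n);c,r=ray(d,uv); return c+r*((z-n@c)/(r@n))[:,None]
def cloud(d):
    h,w=d["range_z"].shape
    u,v=np.meshgrid(np.arange(w),np.arange(h))
    c,r=ray(d,np.c_[u.ravel(),v.ravel()])
    return (c+r*d["range_z"].reshape(-1,1)).reshape(h,w,3)
def proj(d,P):
    T=d["camera_from_world"]
    return cv2.projectPoints(np.array(P,float).reshape(-1,1,3),cv2.Rodrigues(T[:3,:3])[0],T[:3,3],K(d),d["dist_coeffs"])[0].reshape(-1,2)
def crop(d,u0,v0,u1,v1,s,fn): cv2.imwrite(fn,cv2.resize(d["img"][v0:v1,u0:u1,::-1],None,fx=s,fy=s,interpolation=cv2.INTER_CUBIC))
E
python3 - <<'E'
from h import *
t=load("top0");s=load("side0")
for d,pts in((t,{"slabL":(183,222),"slabC":(294,210),"base":(375,215),"bench":(330,260),"weight":(266,242)}),(s,{"slabL":(232,165),"slabC":(273,235),"weight":(232,224),"bench":(200,300)})):
    C=cloud(d)
    for k,(u,v) in pts.items(): print(k,C[v,u].round(1))
a=cv2.resize(t["img"][180:260,160:210,::-1],None,fx=7,fy=7,interpolation=cv2.INTER_CUBIC)
b=cv2.resize(t["img"][165:245,275:310,::-1],None,fx=7,fy=7,interpolation=cv2.INTER_CUBIC)
cv2.imwrite("pics/c1.png",np.hstack([a[:560],b[:560]]))
crop(t,355,195,415,260,8,"pics/c2.png")
a=cv2.resize(s["img"][140:195,200:270,::-1],None,fx=5,fy=5,interpolation=cv2.INTER_CUBIC)
b=cv2.resize(s["img"][207:262,245:315,::-1],None,fx=5,fy=5,interpolation=cv2.INTER_CUBIC)
cv2.imwrite("pics/c3.png",np.hstack([a,b]))
crop(s,245,295,325,365,8,"pics/c4.png")
E
```

```text
slabL [507.9 302.8  83.3]
slabC [544.3  -4.3  74.4]
base [ 538.3 -243.3   19.6]
bench [ 407.4 -112.3    3.9]
weight [455.3  73.6  60.5]
slabL [501.3 273.6  81.1]
slabC [543.7 -25.8  72.8]
weight [457.9  59.1  52.4]
bench [ 344.2 -117.4   -2.1]
```

View pics/c1.png

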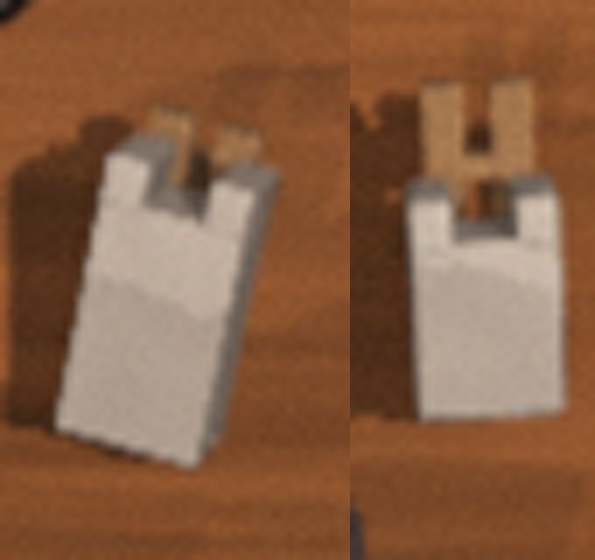

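View pics/c2.png

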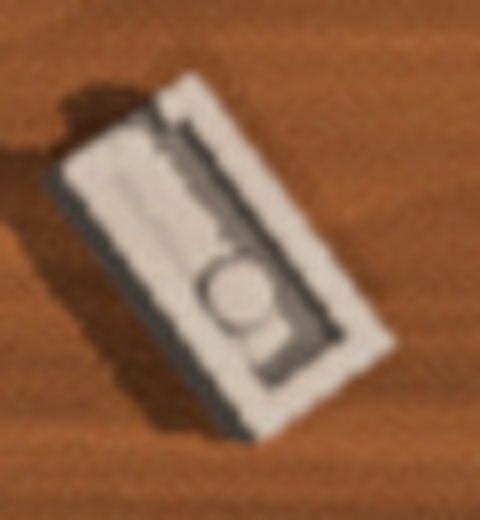

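View pics/c3.png

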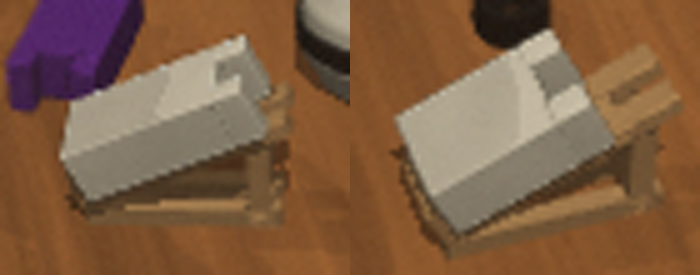

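View pics/c4.png

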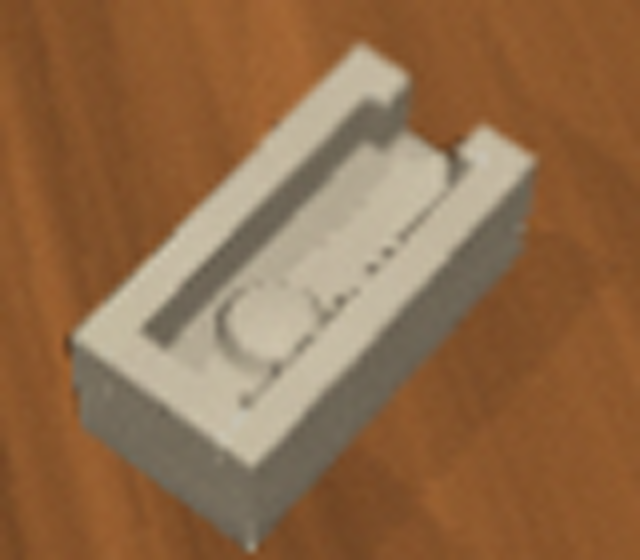

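The left slab (c1 left, c3 left) nearly fills its board, so it is the matching half. Its slot end points up and slightly right in the top view. The base slot (c2) is at its upper left end. Next I'll measure the faces by mask and ray casting.

```bash
cat > m.py <<'E'
from h import *
def facemask(d,box,thr,S=4,satmax=90):
    u0,v0,u1,v1=box
    im=cv2.resize(d["img"][v0:v1,u0:u1],None,fx=S,fy=S,interpolation=cv2.INTER_CUBIC)
    im=cv2.GaussianBlur(im,(0,0),1.5)
    hsv=cv2.cvtColor(im,cv2.COLOR_RGB2HSV)
    m=((hsv[...,2]>thr)&(hsv[...,1]<satmax)).astype(np.uint8)
    n,l,st,_=cv2.connectedComponentsWithStats(m)
    k=1+np.argmax(st[1:,4]); m=(l==k).astype(np.uint8)
    c=max(cv2.findContours(m,cv2.RETR_EXTERNAL,cv2.CHAIN_APPROX_NONE)[0],key=cv2.contourArea)[:,0]
    return (c+.5)/S-.5+[u0,v0],m,im
def rect(p2):
    return cv2.minAreaRect(p2.astype(np.float32))
E
python3 - <<'E'
from m import *
t=load("top0");s=load("side0")
C=cloud(t); print("bench fit top", np.median(C[240:300,320:350,2]), "side",np.median(cloud(s)[280:330,150:230,2]))
for nm,d,b,thrs in(("top",t,(355,195,415,260),(100,120,140)),("side",s,(245,295,325,365),(110,130,150))):
  for thr in thrs:
    c,m,im=facemask(d,b,thr)
    cv2.imwrite(f"pics/m_{nm}_{thr}.png",im[:,:,::-1]*m[...,None])
    P=onplane(d,c,45)
    print(nm,thr,rect(P[:,:2]))
    v=im.max(2)
    print(np.percentile(v,[50,75,90,97]))
E
cd pics; python3 -c "
import cv2,numpy as np
a=[cv2.resize(cv2.imread(f'm_{n}_{t}.png'),(260,260)) for n,ts in(('top',(100,120,140)),('side',(110,130,150))) for t in ts]
cv2.imwrite('mm.png',np.vstack([np.hstack(a[:3]),np.hstack(a[3:])]))"
```

```text
bench fit top -1.2040053869086478 side -2.037062649048039
top 100 ((502.23126220703125, -258.7491455078125), (122.2989273071289, 63.32486343383789), 35.486820220947266)
[142. 150. 196. 205.]
top 120 ((502.3931884765625, -259.22296142578125), (122.00782775878906, 62.42256546020508), 35.396793365478516)
[142. 150. 196. 205.]
top 140 ((502.44244384765625, -259.6431579589844), (121.60108947753906, 61.682518005371094), 35.393516540527344)
[142. 150. 196. 205.]
side 110 ((498.546630859375, -272.89202880859375), (137.81155395507812, 73.44120025634766), 35.549190521240234)
[139. 150. 193. 197.]
side 130 ((501.4587707519531, -263.3131103515625), (121.910400390625, 61.27106857299805), 35.511627197265625)
[139. 150. 193. 197.]
side 150 ((501.8095397949219, -262.58270263671875), (120.52906036376953, 60.44063949584961), 35.57311248779297)
[139. 150. 193. 197.]
```

View pics/mm.png

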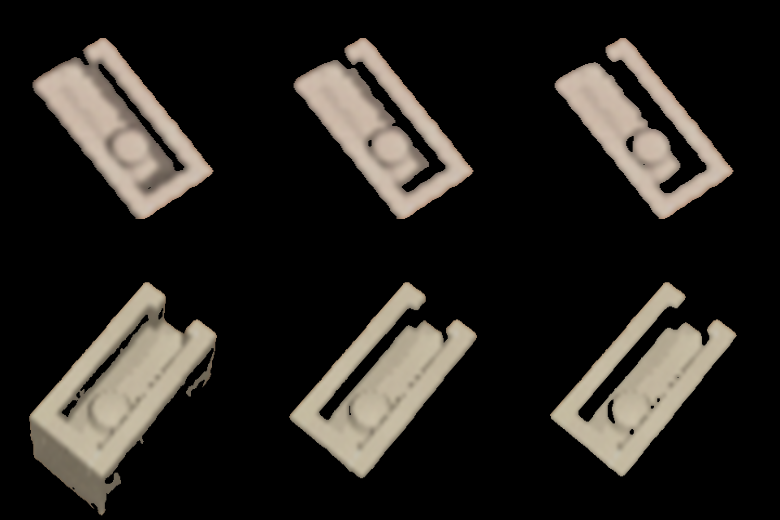

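```bash
cat > slab.py <<'E'
from m import *
def inplane(d,c,n,off,yaw):
    P=onplane(d,c,off,n)
    x=np.array([np.cos(yaw)*np.cos(A),np.sin(yaw)*np.cos(A),np.sin(A)]);y=np.cross(n,x)
    return P,x,y
A=np.radians(25)
def measure(d,c,yaw,mid):
    # mid: guess point on top face plane
    for _ in range(4):
        n=np.array([-np.sin(A)*np.cos(yaw),-np.sin(A)*np.sin(yaw),np.cos(A)])
        P,x,y=inplane(d,c,n,n@mid,yaw)
        r=rect(np.c_[P@x,P@y])
        (a,b),(w,h),ang=r
        if w<h: ang-=90;w,h=h,w
        ang=(ang+90)%180-90
        yaw+=np.radians(ang)*.9
    ctr=a*x+b*y+(n@mid)*n
    return ctr,(w,h),np.degrees(yaw),n
E
python3 - <<'E'
from slab import *
t=load("top0");s=load("side0")
for nm,d,b,thrs in(("top",t,(163,188,205,255),(120,140,150)),("side",s,(205,140,262,190),(120,135,150))):
  Cl=cloud(d)
  for thr in thrs:
    c,m,im=facemask(d,b,thr,S=4)
    cv2.imwrite(f"pics/s_{nm}_{thr}.png",im[:,:,::-1]*m[...,None])
    mm=cv2.erode(cv2.resize(m,None,fx=.25,fy=.25,interpolation=cv2.INTER_AREA),np.ones((5,5)))>0
    p=Cl[b[1]:b[3],b[0]:b[2]][mm]; p=p[np.abs(p[:,2]-np.median(p[:,2]))<40]
    g=np.c_[p[:,:2]-p[:,:2].mean(0),np.ones(len(p))]; co=np.linalg.lstsq(g,p[:,2],rcond=None)[0]
    res=p[:,2]-g@co
    print(nm,thr,len(p),"depth slope",np.degrees(np.arctan(np.hypot(*co[:2]))),"dir",np.degrees(np.arctan2(co[1],co[0])),p.mean(0).round(1),res.std().round(1))
    for dz in(0,2,4,6):
      r=measure(d,c,np.radians(-15),p.mean(0)+[0,0,dz]); print("  ",dz,r[0].round(1),np.round(r[1],1),round(r[2],2))
E
cd pics; python3 -c "
import cv2,numpy as np
a=[cv2.resize(cv2.imread(f's_{n}_{t}.png'),(260,260)) for n,ts in(('top',(120,140,150)),('side',(120,135,150))) for t in ts]
cv2.imwrite('sm.png',np.vstack([np.hstack(a[:3]),np.hstack(a[3:])]))"
```

```text
top 120 564 depth slope 24.717041083491043 dir -14.129188877737382 [499.5 307.1  81.8] 2.7
   0 [506.1 303.6  85.2] [131.6  66. ] -15.88
   2 [505.9 303.2  87.2] [131.3  65.9] -15.88
   4 [505.7 302.9  89.2] [131.1  65.8] -15.88
   6 [505.5 302.5  91.1] [130.9  65.7] -15.88
top 140 497 depth slope 24.694803611698937 dir -14.234037757549178 [498.3 307.8  81.2] 2.7
   0 [502.6 306.4  83.3] [121.4  60.2] -15.63
   2 [502.4 306.   85.3] [121.3  60.1] -15.63
   4 [502.2 305.6  87.3] [121.1  60. ] -15.63
   6 [502.  305.2  89.2] [120.9  59.9] -15.63
top 150 467 depth slope 24.59373551695302 dir -14.44362161664906 [497.9 308.   81. ] 2.7
   0 [502.8 307.   83.3] [120.1  59.3] -16.11
   2 [502.6 306.6  85.3] [119.9  59.2] -16.11
   4 [502.4 306.2  87.2] [119.7  59.1] -16.11
   6 [502.2 305.8  89.2] [119.5  59. ] -16.11
side 120 522 depth slope 25.436731150308013 dir 17.241408789383662 [504.7 286.2  77.9] 8.1
   0 [504.5 288.   77.6] [139.6 116.2] -15.24
   2 [504.  285.   79.7] [139.2 115.8] -15.24
   4 [503.5 282.   81.9] [138.8 115.5] -15.24
   6 [503.1 279.   84.1] [138.4 115.2] -15.24
side 135 167 depth slope 24.773007163688444 dir -18.405780876216603 [494.4 301.3  79.1] 1.2
   0 [505.6 288.1  85.9] [137.3  91.8] -15.78
   2 [505.2 285.   88. ] [136.9  91.5] -15.78
   4 [504.7 282.   90.2] [136.5  91.2] -15.78
   6 [504.2 278.9  92.4] [136.1  91. ] -15.78
side 150 132 depth slope 24.7899071481773 dir -20.648180955341765 [496.1 303.4  79.7] 1.3
   0 [501.9 303.5  82.3] [119.2  65.3] -16.37
   2 [501.5 300.4  84.5] [118.9  65.1] -16.37
   4 [501.  297.2  86.7] [118.5  64.9] -16.37
   6 [500.5 294.1  88.9] [118.2  64.7] -16.37
```

View pics/sm.png

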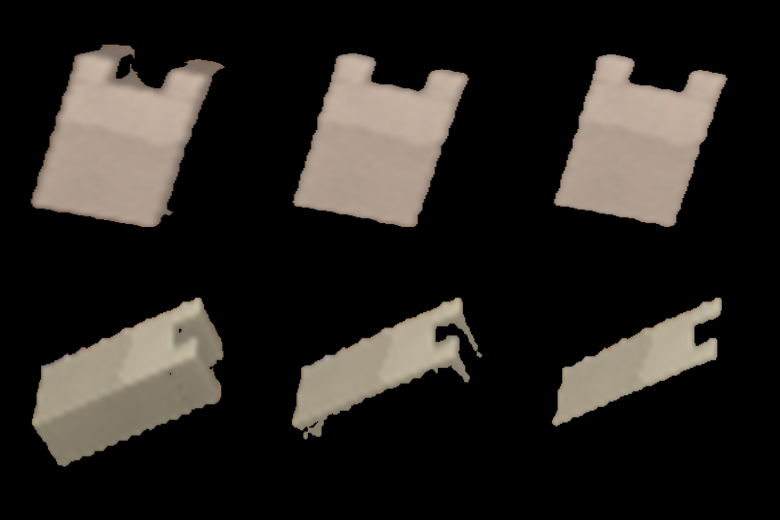

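```bash
cat > pose.py <<'E'
import numpy as np
from scipy.spatial.transform import Rotation as Ro
def tgt(yaw,tilt,flip=1):
    "tool x along slab y*flip, tool y = -n"
    x=np.array([np.cos(yaw)*np.cos(tilt),np.sin(yaw)*np.cos(tilt),np.sin(tilt)])
    n=np.array([-np.sin(tilt)*np.cos(yaw),-np.sin(tilt)*np.sin(yaw),np.cos(tilt)])
    y=np.cross(n,x); tx=flip*y; ty=-n
    return Ro.from_matrix(np.c_[tx,ty,np.cross(tx,ty)])
def go(obs,P,R):
    d=(np.array(P)-obs["ee_pos"])/80
    w=(R*Ro.from_rotvec(obs["orientation"]).inv()).as_rotvec()/np.pi
    print("dp",d.round(3),"turn",w.round(4),"rows>=",max(np.linalg.norm(d)*80/41.7,np.linalg.norm(w)*180/7.16).round(1), "q",obs["qpos"].round(2),"F",obs["ft_force"].round(1),"w",round(obs["width"],1),"t",round(obs["t"],2))
E
python3 - <<'E'
from pose import *
from workcell import ctrl
o=ctrl.get_obs(); R=Ro.from_rotvec(o["orientation"]).as_matrix(); print(R.round(3))
psi=np.radians(-15.8)
for f in(1,-1):
    go(o,[480,303,160],tgt(psi,np.radians(25),f))
E
```

```text
[[ 0.328 -0.    -0.945]
 [ 0.945 -0.001  0.328]
 [-0.001 -1.    -0.   ]]
dp [ 3.443 -3.588 -0.775] turn [-0.0413 -0.1326  0.0183] rows>= 9.7 q [ 1.22  0.42  1.63 -0.    1.09 -0.02] F [-0.1  0.3  0.1] w 88.0 t 0.1
dp [ 3.443 -3.588 -0.775] turn [ 0.2027 -0.0644 -0.9588] rows>= 24.7 q [ 1.22  0.42  1.63 -0.    1.09 -0.02] F [-0.1  0.3  0.1] w 88.0 t 0.1
```

```bash
cat > ik.py <<'E'
from pose import *
def wrist(R,q1,th):
    R=R.as_matrix(); z=R[:,1]; x=-R[:,0]; Rp=np.c_[x,np.cross(z,x),z]
    M=Ro.from_euler('y',-th)*Ro.from_euler('z',-q1)*Ro.from_matrix(Rp)
    a,b,c=M.as_euler('ZYZ'); return np.array([a,b,c])
E
python3 - <<'E'
from ik import *
o=Ro.from_rotvec([-1.3497306 , -0.95894223,  0.96103332])
print(wrist(o,1.218,2.0545))
A=np.radians(25)
for f in(1,-1):
  for th in(1.8,2.0,2.2):
    print(f,th,"slab",wrist(tgt(np.radians(-15.8),A,f),np.radians(35),th).round(2),"slab level",wrist(tgt(np.radians(-15.8),0,f),np.radians(31.3),th).round(2),"base",wrist(tgt(np.radians(35.5),0,f),np.radians(-27.5),th).round(2))
E
```

```text
[-9.85981077e-06  1.08862834e+00 -1.89667634e-02]
1 1.8 slab [-0.38  1.09 -0.55] slab level [ 0.    1.34 -0.75] base [ 0.    1.34 -2.67]
1 2.0 slab [-0.43  0.9  -0.46] slab level [ 0.    1.14 -0.75] base [-0.    1.14 -2.67]
1 2.2 slab [-0.52  0.72 -0.33] slab level [ 0.    0.94 -0.75] base [ 0.    0.94 -2.67]
-1 1.8 slab [-0.38  1.09  2.59] slab level [0.   1.34 2.39] base [0.   1.34 0.47]
-1 2.0 slab [-0.43  0.9   2.69] slab level [0.   1.14 2.39] base [-0.    1.14  0.47]
-1 2.2 slab [-0.52  0.72  2.81] slab level [0.   0.94 2.39] base [0.   0.94 0.47]
```

```bash
python3 - <<'E'
from ik import *
L=300
def q(P,yaw,t,f,th):
    R=tgt(np.radians(yaw),np.radians(t),f); w=np.array(P)-L*R.as_matrix()[:,1]
    return wrist(R,np.arctan2(w[1],w[0]),th)
for f,ts in((-1,(0,5,10,15,20)),(1,(0,10,25,35,45))):
  for t in ts:
    for th in(1.8,2.2):
      print(f,t,th,"slab",q([500,303,60],-15.8,t,f,th).round(2),"base",q([502,-261,60],35.5,t-25,f,th).round(2))
E
```

```text
-1 0 1.8 slab [0.   1.34 2.39] base [-0.34  1.61  0.68]
-1 0 2.2 slab [0.   0.94 2.39] base [-0.36  1.24  0.82]
-1 5 1.8 slab [-0.07  1.28  2.44] base [-0.28  1.55  0.66]
-1 5 2.2 slab [-0.08  0.89  2.48] base [-0.31  1.17  0.77]
-1 10 1.8 slab [-0.14  1.23  2.5 ] base [-0.22  1.49  0.62]
-1 10 2.2 slab [-0.18  0.84  2.58] base [-0.24  1.1   0.71]
-1 15 1.8 slab [-0.22  1.19  2.57] base [-0.15  1.44  0.58]
-1 15 2.2 slab [-0.29  0.8   2.69] base [-0.17  1.04  0.65]
-1 20 1.8 slab [-0.31  1.16  2.64] base [-0.08  1.38  0.53]
-1 20 2.2 slab [-0.41  0.78  2.81] base [-0.09  0.99  0.56]
1 0 1.8 slab [ 0.    1.34 -0.75] base [-0.34  1.61 -2.46]
1 0 2.2 slab [-0.    0.94 -0.75] base [-0.36  1.24 -2.32]
1 10 1.8 slab [-0.14  1.23 -0.64] base [-0.22  1.49 -2.52]
1 10 2.2 slab [-0.18  0.84 -0.57] base [-0.24  1.1  -2.43]
1 25 1.8 slab [-0.41  1.13 -0.43] base [-0.    1.34 -2.67]
1 25 2.2 slab [-0.54  0.77 -0.21] base [ 0.    0.94 -2.67]
1 35 1.8 slab [-0.6   1.11 -0.28] base [ 0.17  1.28 -2.8 ]
1 35 2.2 slab [-0.79  0.8   0.04] base [ 0.21  0.89 -2.88]
1 45 1.8 slab [-0.8   1.12 -0.13] base [ 0.35  1.25 -2.94]
1 45 2.2 slab [-1.01  0.87  0.25] base [ 0.44  0.88 -3.11]
```

jog_arm(
  steps=[
    {"dp": [0.47,-0.45,0],"turn": [0,0,-0.12],"claw": 1},
    {"dp": [0.93,-0.9,0],"turn": [0,0,-0.245],"claw": 1},
    {"dp": [0.93,-0.9,0],"turn": [0,0,-0.245],"claw": 1},
    {"dp": [0.93,-0.9,0],"turn": [0,0,-0.245],"claw": 1},
    {"dp": [0.93,-0.9,0],"turn": [0,0,-0.245],"claw": 1},
    {"dp": [0.93,-0.9,0],"turn": [0,0,-0.245],"claw": 1},
    {"dp": [0.93,-0.9,0],"turn": [0,0,-0.245],"claw": 1},
  ],
)

```text
t: 0.68
ee_pos: [279.1, 517.7, 221.7]
orientation: [-1.541, -0.361, 0.364]
ft_force: [-0.3, -0.2, 0.1]
width: 88.4
```

jog_arm(
  steps=[
    {"dp": [0.47,-0.45,0],"turn": [0,0,-0.12],"claw": 1},
    {"dp": [0.93,-0.9,0],"turn": [0,0,-0.245],"claw": 1},
    {"dp": [0.93,-0.9,0],"turn": [0,0,-0.245],"claw": 1},
    {"dp": [0.93,-0.9,0],"turn": [0,0,-0.245],"claw": 1},
    {"dp": [0.93,-0.9,0],"turn": [0,0,-0.245],"claw": 1},
    {"dp": [0.93,-0.9,0],"turn": [0,0,-0.245],"claw": 1},
    {"dp": [0.93,-0.9,0],"turn": [0,0,-0.245],"claw": 1},
  ],
)

```text
t: 1.27
ee_pos: [353.5, 445.4, 221.5]
orientation: [-1.557, 0.246, -0.243]
ft_force: [0.4, 0.1, 0.1]
width: 87.6
```

jog_arm(
  steps=[
    {"dp": [0.47,-0.45,0],"turn": [0,0,-0.12],"claw": 1},
    {"dp": [0.93,-0.9,0],"turn": [0,0,-0.245],"claw": 1},
    {"dp": [0.93,-0.9,0],"turn": [0,0,-0.245],"claw": 1},
    {"dp": [0.93,-0.9,0],"turn": [0,0,-0.245],"claw": 1},
    {"dp": [0.93,-0.9,0],"turn": [0,0,-0.245],"claw": 1},
    {"dp": [0.93,-0.9,0],"turn": [0,0,-0.245],"claw": 1},
    {"dp": [0.93,-0.9,0],"turn": [0,0,-0.245],"claw": 1},
  ],
)

```text
t: 1.85
ee_pos: [427.9, 373.1, 221.2]
orientation: [-1.401, 0.845, -0.841]
ft_force: [-0.6, -0.1, -1.2]
width: 87.6
```

```bash
python3 - <<'E'
from pose import *
from workcell import ctrl
o=ctrl.get_obs(); print(o["ee_pos"])
go(o,[504.5,303.8,170],tgt(np.radians(-15.8),0,-1))
E
```

```text
[427.91069653 373.10642148 221.17092721]
dp [ 0.957 -0.866 -0.64 ] turn [-0.0006 -0.0005 -0.243 ] rows>= 6.1 q [0.69 0.34 1.76 0.   1.04 1.78] F [-0.6 -0.1 -1.2] w 87.6 t 1.85
```

jog_arm(
  steps=[
    {"dp": [0.47,-0.43,-0.3],"turn": [0,0,-0.12],"claw": 1},
    {"dp": [0.957,-0.866,-0.64],"turn": [0,0,-0.243],"claw": 1},
    {"dp": [0.957,-0.866,-0.64],"turn": [0,0,-0.243],"claw": 1},
    {"dp": [0.957,-0.866,-0.64],"turn": [0,0,-0.243],"claw": 1},
    {"dp": [0.957,-0.866,-0.64],"turn": [0,0,-0.243],"claw": 1},
    {"dp": [0.957,-0.866,-0.64],"turn": [0,0,-0.243],"claw": 1},
    {"dp": [0.957,-0.866,-0.64],"turn": [0,0,-0.243],"claw": 1},
    {"dp": [0.957,-0.866,-0.64],"turn": [0,0,-0.243],"claw": 1},
  ],
)

```text
t: 2.52
ee_pos: [504.3, 304.0, 169.8]
orientation: [-1.069, 1.407, -1.403]
ft_force: [-1.1, 0.2, 0.4]
width: 88.2
```

```bash
python3 - <<'E'
from h import *
from pose import *
from workcell import ctrl
o=ctrl.get_obs(); go(o,[504.5,303.8,120],tgt(np.radians(-15.8),0,-1)); print(o["ee_pos"])
for n in("side","top"):
    d=ctrl.get_image(n); np.savez(n+"1.npz",**d)
    R=Ro.from_rotvec(o["orientation"]).as_matrix()
    # tcp, finger tip inner corners guess
    pts=[o["ee_pos"]]+[o["ee_pos"]+R[:,0]*s*44+R[:,2]*k*10 for s in(1,-1) for k in (1,-1)]
    p=proj(d,pts); print(n,p.round(1).tolist())
    im=d["img"][:,:,::-1].copy()
    u,v=p[0].astype(int); x0,y0=max(u-45,0),max(v-45,0)
    c=cv2.resize(im[y0:y0+90,x0:x0+90],None,fx=6,fy=6,interpolation=cv2.INTER_CUBIC)
    for a in p: cv2.circle(c,tuple(((a-[x0,y0]+.5)*6).astype(int)),2,(0,0,255),-1)
    cv2.imwrite(f"pics/{n}1.png",c); print(x0,y0)
E
python3 -c "
import cv2,numpy as np
cv2.imwrite('pics/b1.png',cv2.resize(np.hstack([cv2.imread('pics/side1.png'),cv2.imread('pics/top1.png')]),(800,400)))"
```

```text
dp [ 0.002 -0.002 -0.623] turn [-0.0007 -0.0003 -0.0019] rows>= 1.2 q [0.52 0.44 1.75 0.   0.95 2.36] F [-1.1  0.2  0.4] w 88.2 t 2.52
[504.32871917 303.96127838 169.81288056]
side [[229.4, 133.2], [231.7, 141.7], [224.4, 141.6], [234.1, 125.2], [227.2, 125.1]]
184 88
top [[176.0, 219.8], [193.5, 220.7], [191.2, 228.1], [160.8, 211.5], [158.5, 218.9]]
130 174
```

View pics/b1.png

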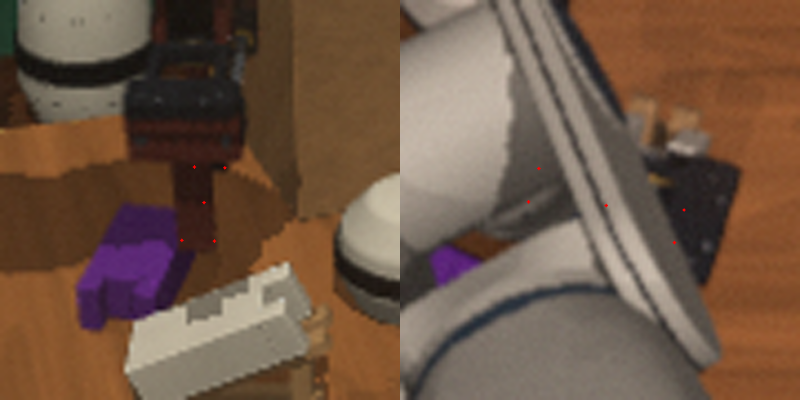

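The side view (left panel) shows the near finger's tip at about (181–214, 249), close to the projected points. Next I'll check that camera offset more finely.

```bash
python3 - <<'E'
from h import *
from pose import *
from workcell import ctrl
d=load("side1"); o=ctrl.get_obs(); R=Ro.from_rotvec(o["orientation"]).as_matrix()
q=[o["ee_pos"]+R[:,0]*s+R[:,2]*k for s in(44,57.5) for k in(10,-10)]
q2=[p-40*R[:,1]*.5 for p in q]
p=proj(d,q+q2); print(p.round(1))
x0,y0=215,120;S=14
c=cv2.resize(d["img"][y0:y0+32,x0:x0+40,::-1],None,fx=S,fy=S,interpolation=cv2.INTER_CUBIC)
c=np.clip(c.astype(float)*2,0,255).astype(np.uint8)
for i,a in enumerate(p): cv2.circle(c,tuple(((a-[x0,y0]+.5)*S).astype(int)),3,[(0,0,255),(0,255,0)][i%4//2],-1)
cv2.imwrite("pics/f1.png",c)
E
```

```text
[[231.7 141.6]
 [224.4 141.5]
 [231.3 144.3]
 [224.  144.2]
 [231.3 135.4]
 [224.  135.3]
 [230.9 138. ]
 [223.5 138. ]]
```

View pics/f1.png

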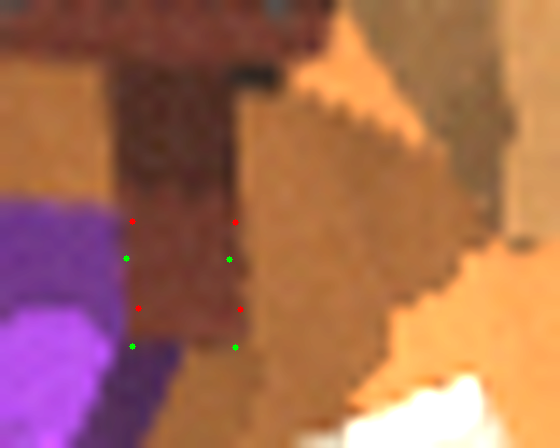

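jog_arm(
  steps=[
    {"dp": [0,-0.01,-0.4],"turn": [0,0,-0.002],"claw": 1},
    {"dp": [0,-0.01,-0.7],"turn": [0,0,-0.002],"claw": 1},
    {"dp": [0,-0.01,-0.9],"turn": [0,0,-0.002],"claw": 1},
    {"dp": [0,-0.01,-0.9],"turn": [0,0,-0.002],"claw": 1},
    {"dp": [0,-0.01,-0.9],"turn": [0,0,-0.002],"claw": 1},
  ],
)

```text
t: 3.03
ee_pos: [503.8, 303.3, 97.5]
orientation: [-1.068, 1.41, -1.406]
ft_force: [-0.3, 1.1, 0.1]
width: 87.5
```

```bash
python3 - <<'E'
from h import *
from pose import *
from workcell import ctrl
o=ctrl.get_obs(); go(o,[504.5,303,53.2],tgt(np.radians(-15.8),0,-1)); print(o["ee_pos"])
d=ctrl.get_image("side"); np.savez("side2.npz",**d); crop(d,190,100,290,200,7,"pics/side2.png")
E
```

```text
dp [ 0.009 -0.003 -0.554] turn [-0.0005 -0.0007 -0.0007] rows>= 1.1 q [0.52 0.54 1.79 0.   0.82 2.36] F [-0.3  1.1  0.1] w 87.5 t 3.03
[503.77399698 303.25650189  97.54667487]
```

View pics/side2.png

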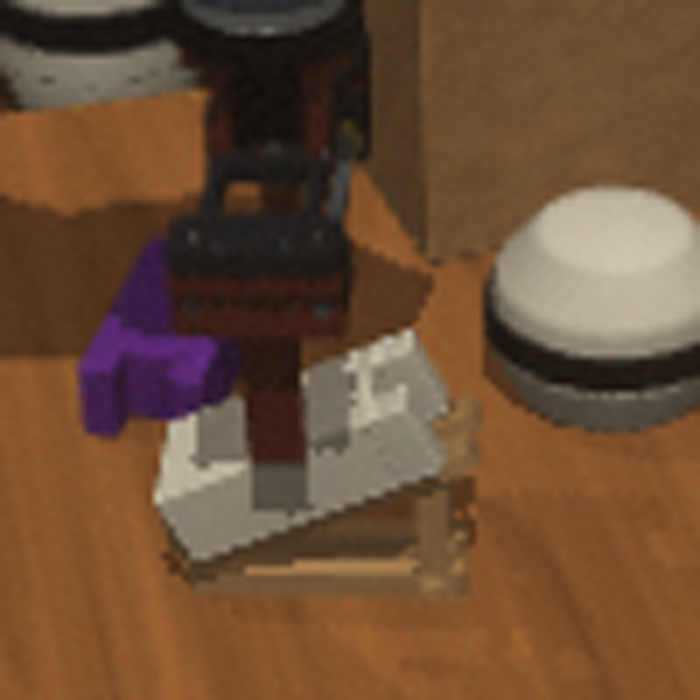

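The finger tips straddle the slab near its middle: the near finger's tip is at (278,462) in the crop, with its shadow just below. I'll descend and look before closing.

jog_arm(
  steps=[
    {"dp": [0.009,-0.003,-0.3],"turn": [0,0,0],"claw": 1},
    {"dp": [0.009,-0.003,-0.55],"turn": [0,0,0],"claw": 1},
    {"dp": [0.009,-0.003,-0.55],"turn": [0,0,0],"claw": 1},
    {"dp": [0.009,-0.003,-0.55],"turn": [0,0,0],"claw": 1},
  ],
)

```text
t: 3.42
ee_pos: [505.4, 303.6, 55.2]
orientation: [-1.066, 1.409, -1.405]
ft_force: [0.0, -0.3, 0.5]
width: 87.6
```

```bash
python3 - <<'E'
from h import *
from pose import *
from workcell import ctrl
o=ctrl.get_obs(); go(o,[504.5,303,53.2],tgt(np.radians(-15.8),0,-1)); print(o["ee_pos"])
d=ctrl.get_image("side"); np.savez("side3.npz",**d); crop(d,190,100,290,200,7,"pics/side3.png")
E
```

```text
dp [-0.012 -0.007 -0.026] turn [-0.0008 -0.0001 -0.0008] rows>= 0.1 q [0.52 0.6  1.8  0.   0.74 2.36] F [ 0.  -0.3  0.5] w 87.6 t 3.42
[505.44028671 303.55885906  55.24207116]
```

View pics/side3.png

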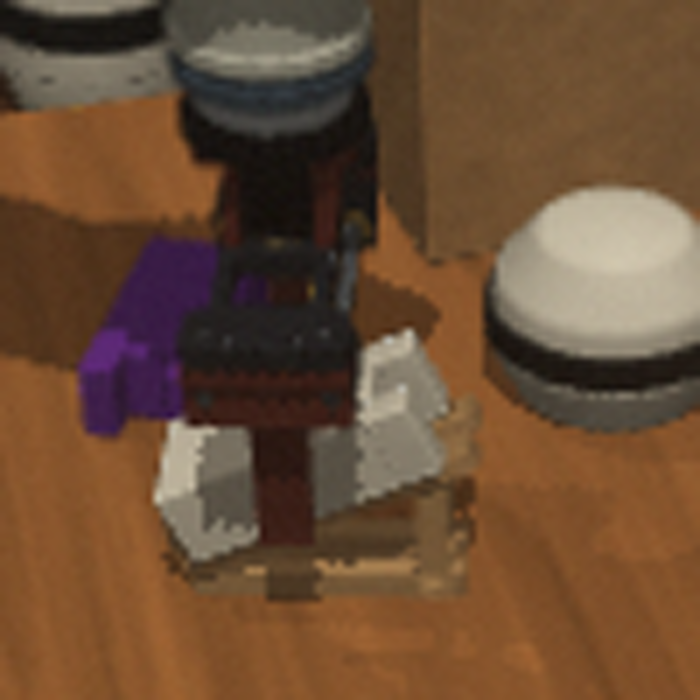

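The fingers are at depth with no contact force and sit either side of the slab. Closing now.

jog_arm(
  steps=[
    {"dp": [-0.01,0,-0.015],"turn": [0,0,0],"claw": 0.75},
    {"dp": [-0.01,0,-0.015],"turn": [0,0,0],"claw": 0.7},
    {"dp": [-0.01,0,-0.015],"turn": [0,0,0],"claw": 0.6},
    {"dp": [-0.01,0,-0.015],"turn": [0,0,0],"claw": 0.5},
    {"dp": [-0.01,0,-0.015],"turn": [0,0,0],"claw": 0.4},
    {"dp": [-0.01,0,-0.015],"turn": [0,0,0],"claw": 0.2},
    {"dp": [-0.01,0,-0.015],"turn": [0,0,0],"claw": 0.2},
    {"dp": [-0.01,0,-0.015],"turn": [0,0,0],"claw": 0.2},
  ],
)

```text
t: 4.13
ee_pos: [506.4, 305.0, 55.8]
orientation: [-1.061, 1.408, -1.405]
ft_force: [0.1, 3.3, 6.4]
width: 59.5
```

jog_arm(
  steps=[
    {"dp": [0,0,0.1],"turn": [0,0,0],"claw": 0.2},
    {"dp": [0,0,0.25],"turn": [0,0,0],"claw": 0.2},
    {"dp": [0,0,0.5],"turn": [0,0,0],"claw": 0.2},
    {"dp": [0,0,0.8],"turn": [0,0,0],"claw": 0.2},
    {"dp": [0,0,1],"turn": [0,0,0],"claw": 0.2},
    {"dp": [0,0,1],"turn": [0,0,0],"claw": 0.2},
    {"dp": [0,0,1],"turn": [0,0,0],"claw": 0.2},
  ],
)

```text
t: 4.72
ee_pos: [506.5, 304.9, 136.7]
orientation: [-1.059, 1.408, -1.405]
ft_force: [0.1, -0.4, -3.6]
width: 59.4
```

```bash
python3 - <<'E'
from h import *
from pose import *
from workcell import ctrl
o=ctrl.get_obs(); go(o,[505,280,170],tgt(np.radians(0),0,-1)); print(o["ee_pos"])
d=ctrl.get_image("side"); np.savez("side4.npz",**d); crop(d,180,80,280,180,7,"pics/side4.png")
E
```

```text
dp [-0.019 -0.311  0.416] turn [-0.002   0.0012  0.0872] rows>= 2.2 q [0.52 0.48 1.77 0.   0.88 2.36] F [ 0.1 -0.4 -3.6] w 59.4 t 4.72
[506.51208419 304.86243155 136.70156387]
```

View pics/side4.png

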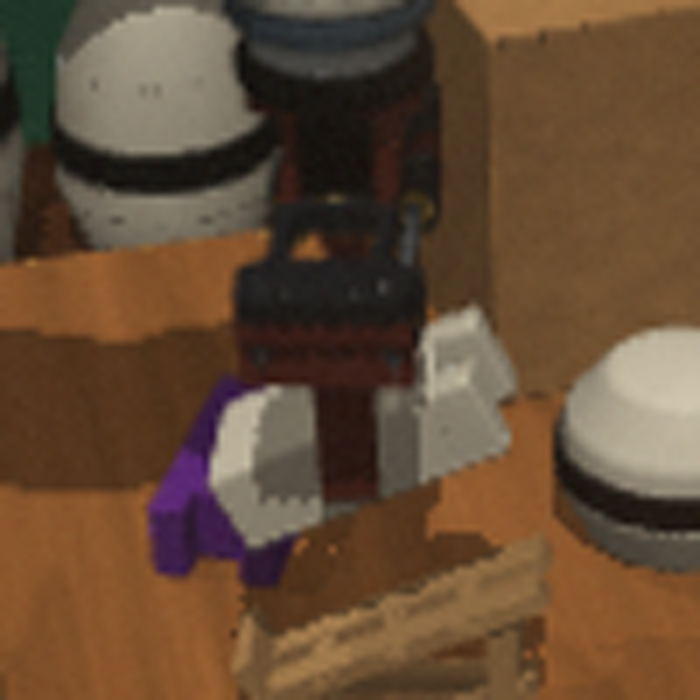

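The slab is lifted clear of rack A and still shows its 25° tilt; the wrist reads −3.6 N. Now I'll carry it across.

jog_arm(
  steps=[
    {"dp": [0,-0.2,0.3],"turn": [0,0,0.02],"claw": 0.2},
    {"dp": [0,-0.5,0.6],"turn": [0,0,0.04],"claw": 0.2},
    {"dp": [0,-1,0.7],"turn": [0,0,0.04],"claw": 0.2},
    {"dp": [0,-1,0.7],"turn": [0,0,0.04],"claw": 0.2},
  ],
)

```text
t: 5.1
ee_pos: [505.2, 219.9, 191.8]
orientation: [-1.132, 1.319, -1.317]
ft_force: [0.9, -0.1, -3.9]
width: 60.0
```

jog_arm(
  steps=[
    {"dp": [0,-0.45,0],"turn": [0,0,0.02],"claw": 0.2},
    {"dp": [0,-0.9,0],"turn": [0,0,0.04],"claw": 0.2},
    {"dp": [0,-1,0],"turn": [0,0,0.04],"claw": 0.2},
  ],
)

```text
t: 5.35
ee_pos: [503.2, 135.9, 190.0]
orientation: [-1.201, 1.229, -1.224]
ft_force: [-0.7, -0.3, -3.3]
width: 59.5
```

jog_arm(
  steps=[
    {"dp": [0,-0.45,0],"turn": [0,0,0.02],"claw": 0.2},
    {"dp": [0,-0.9,0],"turn": [0,0,0.04],"claw": 0.2},
    {"dp": [0,-1,0],"turn": [0,0,0.04],"claw": 0.2},
  ],
)

```text
t: 5.6
ee_pos: [501.6, 52.4, 188.3]
orientation: [-1.263, 1.137, -1.13]
ft_force: [-0.7, 0.4, -3.6]
width: 60.0
```

jog_arm(
  steps=[
    {"dp": [0,-0.45,0],"turn": [0,0,0.02],"claw": 0.2},
    {"dp": [0,-0.9,0],"turn": [0,0,0.04],"claw": 0.2},
    {"dp": [0,-1,0],"turn": [0,0,0.04],"claw": 0.2},
  ],
)

```text
t: 5.85
ee_pos: [500.6, -30.7, 186.9]
orientation: [-1.318, 1.045, -1.035]
ft_force: [1.2, -0.4, -2.9]
width: 59.8
```

jog_arm(
  steps=[
    {"dp": [0,-0.45,0],"turn": [0,0,0.02],"claw": 0.2},
    {"dp": [0,-0.9,0],"turn": [0,0,0.04],"claw": 0.2},
    {"dp": [0,-1,0],"turn": [0,0,0.04],"claw": 0.2},
  ],
)

```text
t: 6.1
ee_pos: [500.2, -113.8, 185.8]
orientation: [-1.367, 0.95, -0.941]
ft_force: [0.8, -1.0, -3.3]
width: 59.6
```

jog_arm(
  steps=[
    {"dp": [0,-0.45,0],"turn": [0,0,0.02],"claw": 0.2},
    {"dp": [0,-0.9,0],"turn": [0,0,0.04],"claw": 0.2},
    {"dp": [0,-1,0],"turn": [0,0,0.04],"claw": 0.2},
  ],
)

```text
t: 6.35
ee_pos: [500.3, -196.9, 185.0]
orientation: [-1.411, 0.855, -0.846]
ft_force: [0.4, -0.4, -3.1]
width: 60.1
```

```bash
python3 - <<'E'
from h import *
from pose import *
from workcell import ctrl
o=ctrl.get_obs(); go(o,[500,-261,170],tgt(np.radians(35.5),np.radians(-25),-1)); print(o["ee_pos"])
d=ctrl.get_image("side"); np.savez("side5.npz",**d); crop(d,200,180,380,340,4,"pics/side5.png")
E
```

```text
dp [-0.004 -0.801 -0.187] turn [-0.07    0.1153  0.0437] rows>= 3.6 q [-0.39  0.35  1.85 -0.01  0.95  0.71] F [ 0.4 -0.4 -3.1] w 60.1 t 6.35
[ 500.31937967 -196.89878252  184.95317138]
```

View pics/side5.png

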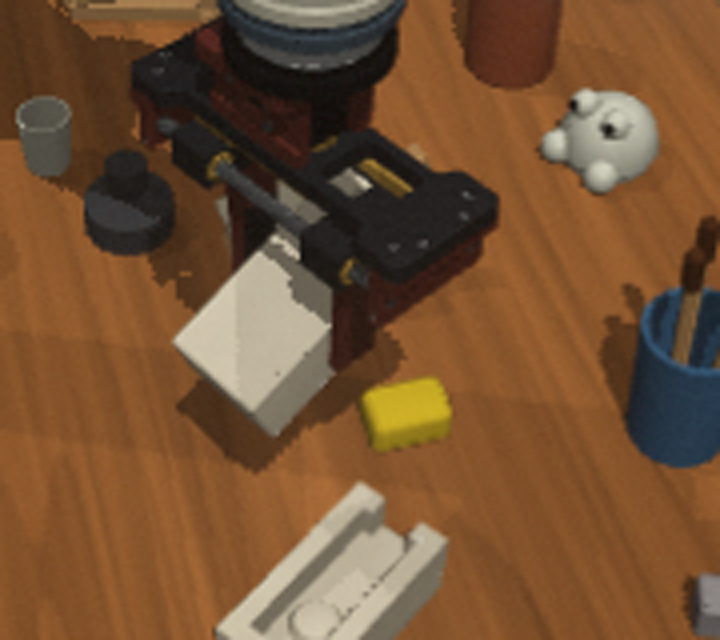

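jog_arm(
  steps=[
    {"dp": [0,-0.2,0.1],"turn": [-0.02,0.033,0.0125],"claw": 0.2},
    {"dp": [-0.03,-0.45,0.1],"turn": [-0.04,0.066,0.025],"claw": 0.2},
    {"dp": [-0.06,-0.75,0],"turn": [-0.06,0.1,0.037],"claw": 0.2},
    {"dp": [-0.06,-0.87,-0.3],"turn": [-0.07,0.1153,0.0437],"claw": 0.2},
    {"dp": [-0.06,-0.87,-0.6],"turn": [-0.07,0.1153,0.0437],"claw": 0.2},
    {"dp": [-0.06,-0.87,-0.75],"turn": [-0.07,0.1153,0.0437],"claw": 0.2},
    {"dp": [-0.06,-0.87,-0.75],"turn": [-0.07,0.1153,0.0437],"claw": 0.2},
    {"dp": [-0.06,-0.87,-0.75],"turn": [-0.07,0.1153,0.0437],"claw": 0.2},
  ],
)

```text
t: 7.07
ee_pos: [495.0, -264.8, 124.5]
orientation: [-1.83, 0.948, -0.603]
ft_force: [0.4, 0.6, -2.3]
width: 59.9
```

```bash
python3 - <<'E'
from h import *
from pose import *
from workcell import ctrl
o=ctrl.get_obs(); go(o,[495,-267,90],tgt(np.radians(35.5),np.radians(-25),-1)); print(o["ee_pos"])
for n in("side","top"):
    d=ctrl.get_image(n); np.savez(n+"6.npz",**d)
    if n=="side": crop(d,220,220,370,380,4,"pics/side6.png")
    else: crop(d,320,150,460,290,4,"pics/top6.png")
E
```

```text
dp [ 0.    -0.027 -0.431] turn [ 0.0001 -0.0002  0.0013] rows>= 0.8 q [-0.32  0.59  1.69 -0.38  1.16  0.84] F [ 0.4  0.6 -2.3] w 59.9 t 7.07
[ 494.99524835 -264.84437467  124.4727755 ]
```

View pics/side6.png

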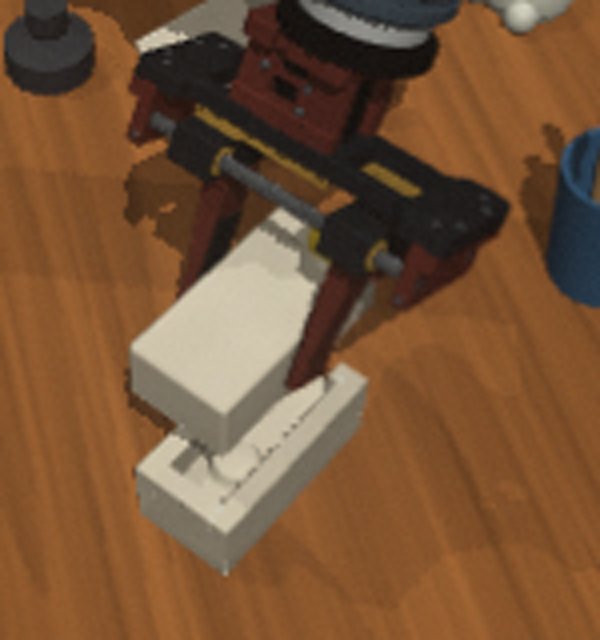

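View pics/top6.png

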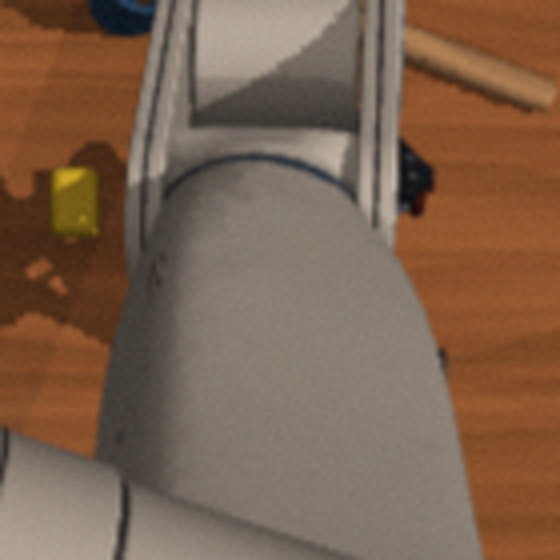

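Side view: the slab is held about level above the base and offset up-left. Its −x end corners are at crop (130,347) and (222,412), and the base's −x end is at (138,470)–(226,515). The top view is blocked by the arm. I'll measure the slab's edges in the base frame from the side view.

```bash
cat > hold.py <<'E'
from m import *
BY=np.radians(35.5); BC=np.array([501.8,-262.6])
def edges(d,ztop,box,thr,fn=None):
    c,m,im=facemask(d,box,thr)
    if fn: cv2.imwrite(fn,cv2.resize(im[:,:,::-1]*(m[...,None]*.7+.3),None,fx=1,fy=1).astype(np.uint8))
    P=onplane(d,c,ztop)[:,:2]-BC
    ex=np.array([np.cos(BY),np.sin(BY)]);ey=np.array([-ex[1],ex[0]])
    return P@ex,P@ey
E
python3 - <<'E'
from hold import *
d=load("side6")
ztop=151.7
for thr in(140,150,160):
    X,Y=edges(d,ztop,(245,265,310,340),thr,f"pics/h_{thr}.png")
    # end edge: low X
    x0=X.min(); e=[(np.median(X[(np.abs(Y-yc)<4)&(X<x0+30)])).round(1) for yc in(-20,-10,0,10,20)]
    l=[(Y[(np.abs(X-xc)<4)].max().round(1),Y[(np.abs(X-xc)<4)].min().round(1)) for xc in(-70,-60,-50,-40,-30,-20,0)if (np.abs(X-xc)<4).any()]
    print(thr,x0.round(1),e,l)
E
```

```text
140 -63.8 [np.float64(-63.4), np.float64(-63.4), np.float64(-63.3), np.float64(-63.2), np.float64(-63.3)] [(np.float64(29.7), np.float64(-29.7)), (np.float64(29.8), np.float64(-29.9)), (np.float64(29.3), np.float64(-30.0)), (np.float64(29.3), np.float64(-30.2)), (np.float64(29.1), np.float64(-30.4)), (np.float64(28.0), np.float64(-27.4))]
150 -63.2 [np.float64(-62.9), np.float64(-62.9), np.float64(-62.8), np.float64(-62.7), np.float64(-62.7)] [(np.float64(29.7), np.float64(-29.3)), (np.float64(29.8), np.float64(-29.5)), (np.float64(29.3), np.float64(-29.7)), (np.float64(29.3), np.float64(-29.8)), (np.float64(28.8), np.float64(-30.0)), (np.float64(27.7), np.float64(-27.4))]
160 -62.8 [np.float64(-62.4), np.float64(-62.4), np.float64(-62.3), np.float64(-62.3), np.float64(-62.2)] [(np.float64(29.7), np.float64(-29.0)), (np.float64(29.4), np.float64(-29.2)), (np.float64(29.3), np.float64(-29.3)), (np.float64(28.9), np.float64(-29.5)), (np.float64(28.7), np.float64(-29.7)), (np.float64(27.6), np.float64(-27.0))]
```

```bash
python3 - <<'E'
from h import *
d=load("side6")
crop(d,245,295,290,370,8,"pics/z6.png")
E
```

```text
(no output)
```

View pics/h_150.png

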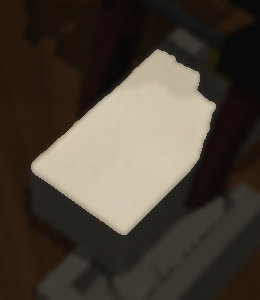

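View pics/z6.png

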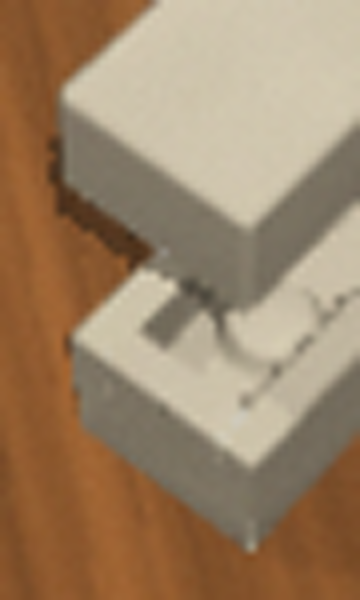

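jog_arm(
  steps=[
    {"dp": [0.028,0.025,-0.2],"turn": [0,0,0.003],"claw": 0.2},
    {"dp": [0.028,0.025,-0.4],"turn": [0,0,0.003],"claw": 0.2},
    {"dp": [0.028,0.025,-0.6],"turn": [0,0,0.003],"claw": 0.2},
    {"dp": [0.028,0.025,-0.7],"turn": [0,0,0.003],"claw": 0.2},
    {"dp": [0.028,0.025,-0.74],"turn": [0,0,0.003],"claw": 0.2},
    {"dp": [0.028,0.025,-0.74],"turn": [0,0,0.003],"claw": 0.2},
    {"dp": [0.028,0.025,-0.74],"turn": [0,0,0.003],"claw": 0.2},
  ],
)

```text
t: 7.75
ee_pos: [498.6, -264.0, 67.4]
orientation: [-1.833, 0.936, -0.601]
ft_force: [0.5, -0.4, -2.6]
width: 59.8
```

```bash
python3 - <<'E'
from hold import *
from pose import *
from workcell import ctrl
o=ctrl.get_obs(); go(o,[495,-267,60],tgt(np.radians(35.5),np.radians(-25),-1)); print(o["ee_pos"])
d=ctrl.get_image("side"); np.savez("side7.npz",**d)
crop(d,245,285,335,370,8,"pics/side7.png")
ztop=o["ee_pos"][2]-10.8+38
for z in(ztop,ztop-3):
    X,Y=edges(d,z,(245,280,320,350),150,"pics/h7.png")
    x0=X.min(); e=[(np.median(X[(np.abs(Y-yc)<4)&(X<x0+30)])).round(1) for yc in(-20,-10,0,10,20)]
    l=[(xc,Y[(np.abs(X-xc)<4)].max().round(1),Y[(np.abs(X-xc)<4)].min().round(1)) for xc in(-60,-50,-40,-30,-20,0)if (np.abs(X-xc)<4).any()]
    print(z,x0.round(1),e,l)
E
```

```text
dp [-0.045 -0.038 -0.093] turn [ 0.0005  0.001  -0.0016] rows>= 0.2 q [-0.32  0.68  1.7  -0.4   1.06  0.88] F [ 0.5 -0.4 -2.6] w 59.8 t 7.75
[ 498.56003295 -263.95754205   67.40199379]
94.60199379314241 -59.7 [np.float64(-59.4), np.float64(-59.4), np.float64(-59.3), np.float64(-59.2), np.float64(-59.3)] [(-60, np.float64(27.5), np.float64(-29.9)), (-50, np.float64(27.5), np.float64(-31.2)), (-40, np.float64(27.6), np.float64(-31.1)), (-30, np.float64(27.7), np.float64(-31.1)), (-20, np.float64(27.3), np.float64(-31.2)), (0, np.float64(26.7), np.float64(-29.8))]
91.60199379314241 -58.2 [np.float64(-57.9), np.float64(-57.9), np.float64(-57.8), np.float64(-57.8), np.float64(-57.8)] [(-60, np.float64(28.5), np.float64(-28.8)), (-50, np.float64(28.9), np.float64(-30.1)), (-40, np.float64(29.0), np.float64(-30.0)), (-30, np.float64(29.0), np.float64(-30.0)), (-20, np.float64(28.7), np.float64(-30.0)), (0, np.float64(28.0), np.float64(-29.0))]
```

View pics/side7.png

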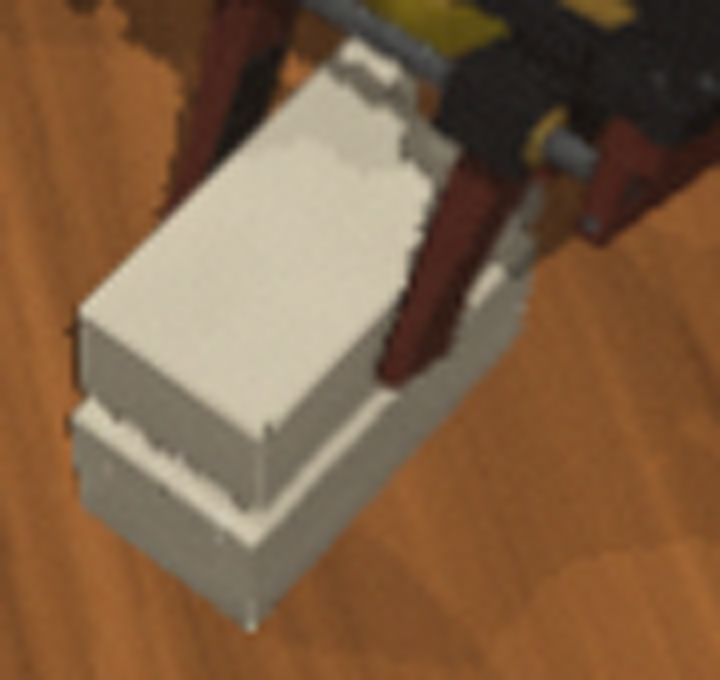

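```bash
python3 - <<'E'
from hold import *
d=load("side7")
ex=np.array([np.cos(BY),np.sin(BY),0]);ey=np.array([-ex[1],ex[0],0])
S=lambda p:((proj(d,p)-[245,285]+.5)*8).round(0).tolist()
B=np.array([*BC,0])
for n,(a,b) in {"L":(-60,30),"N":(-60,-30),"R":(60,-30)}.items():
    p=B+a*ex+b*ey
    print(n,"bench",S(p),"rim",S(p+[0,0,45]),"slab@gap10: under",S(p+[0,0,55]),"top",S(p+[0,0,93]), "per mm ex",(np.array(S(p+[0,0,55]+10*ex))-S(p+[0,0,55]))/10)
x0,y0,S2=245,310,14
c=cv2.resize(d["img"][y0:y0+56,x0:x0+56,::-1],None,fx=S2,fy=S2,interpolation=cv2.INTER_CUBIC)[:600]
c=np.clip(c.astype(float)*1.25,0,255).astype(np.uint8)
cv2.imwrite("pics/z7.png",c[:, :784])
E
```

```text
L bench [[74.0, 510.0]] rim [[70.0, 417.0]] slab@gap10: under [[69.0, 396.0]] top [[66.0, 311.0]] per mm ex [[ 2.6 -2.6]]
N bench [[251.0, 641.0]] rim [[253.0, 551.0]] slab@gap10: under [[254.0, 530.0]] top [[256.0, 447.0]] per mm ex [[ 2.5 -2.8]]
R bench [[525.0, 335.0]] rim [[537.0, 240.0]] slab@gap10: under [[540.0, 218.0]] top [[550.0, 132.0]] per mm ex [[ 2.2 -2.4]]
```

View pics/z7.png

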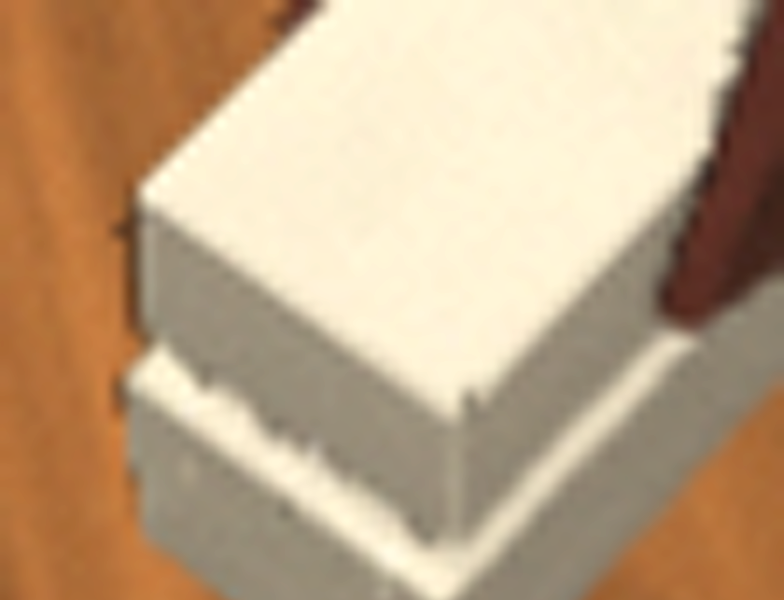

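Yaw matches. The gap is about 8–12 mm with offsets of 1–3 mm, and one view can't separate gap height from offset. I'll correct slightly and go down in small steps, feeling for contact.

jog_arm(
  steps=[
    {"dp": [-0.024,0,-0.03],"turn": [0,0,0],"claw": 0.2},
    {"dp": [-0.024,0,-0.06],"turn": [0,0,0],"claw": 0.2},
    {"dp": [-0.024,0,-0.08],"turn": [0,0,0],"claw": 0.2},
    {"dp": [-0.024,0,-0.08],"turn": [0,0,0],"claw": 0.2},
  ],
)

```text
t: 8.13
ee_pos: [496.6, -264.0, 61.0]
orientation: [-1.833, 0.936, -0.602]
ft_force: [0.1, -0.8, -3.3]
width: 59.6
```

```bash
python3 - <<'E'
from hold import *
from workcell import ctrl
o=ctrl.get_obs(); print(o["ee_pos"],o["ft_force"])
d=ctrl.get_image("side"); np.savez("side8.npz",**d)
x0,y0,S2=245,310,14
c=cv2.resize(d["img"][y0:y0+42,x0:x0+56,::-1],None,fx=S2,fy=S2,interpolation=cv2.INTER_CUBIC)
cv2.imwrite("pics/z8.png",np.clip(c.astype(float)*1.1,0,255).astype(np.uint8))
E
```

```text
[ 496.64256282 -263.96043477   61.04356492] [ 0.09233827 -0.84681532 -3.30862201]
```

View pics/z8.png

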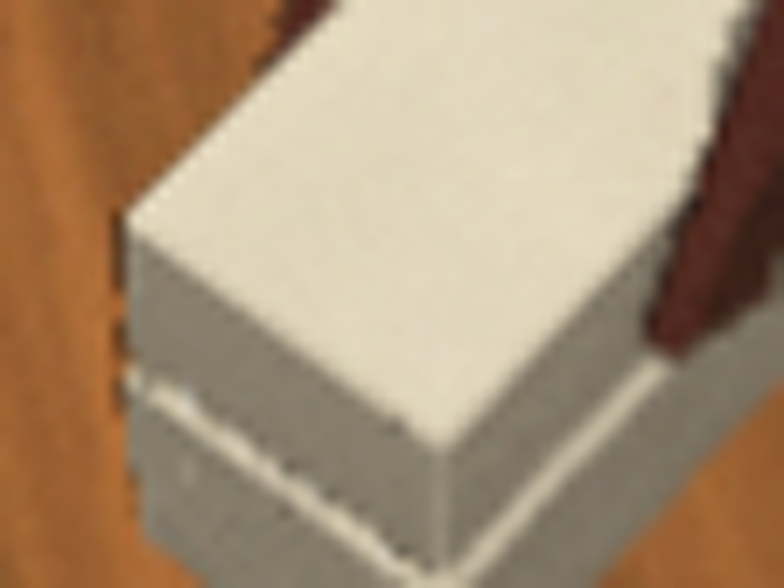

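The vertical edges line up (slab edge at column 438, base edge at about 440), with a thin rim strip for the remaining gap of about 5 mm. Lowering further.

jog_arm(
  steps=[
    {"dp": [0,0,-0.012],"turn": [0,0,0],"claw": 0.2},
    {"dp": [0,0,-0.025],"turn": [0,0,0],"claw": 0.2},
    {"dp": [0,0,-0.038],"turn": [0,0,0],"claw": 0.2},
    {"dp": [0,0,-0.038],"turn": [0,0,0],"claw": 0.2},
  ],
)

```text
t: 8.52
ee_pos: [496.6, -263.9, 57.8]
orientation: [-1.833, 0.936, -0.601]
ft_force: [-0.2, 0.8, -3.4]
width: 59.8
```

jog_arm(
  steps=[
    {"dp": [0,0,-0.01],"turn": [0,0,0],"claw": 0.2},
    {"dp": [0,0,-0.01],"turn": [0,0,0],"claw": 0.2},
  ],
)

```text
t: 8.68
ee_pos: [496.5, -263.9, 56.9]
orientation: [-1.833, 0.936, -0.601]
ft_force: [-0.1, -0.6, -2.1]
width: 60.0
```

```bash
python3 - <<'E'
from hold import *
from workcell import ctrl
o=ctrl.get_obs(); print(o["ee_pos"],o["ft_force"],o["moment"])
d=ctrl.get_image("side"); np.savez("side9.npz",**d)
x0,y0,S2=245,310,14
c=cv2.resize(d["img"][y0:y0+42,x0:x0+56,::-1],None,fx=S2,fy=S2,interpolation=cv2.INTER_CUBIC)
cv2.imwrite("pics/z9.png",np.clip(c.astype(float)*1.1,0,255).astype(np.uint8))
E
```

```text
[ 496.48122911 -263.88436357   56.86437097] [-0.13126598 -0.63549887 -2.06239497] [ 0.15894805 -0.13326694 -0.01622506]
```

View pics/z9.png

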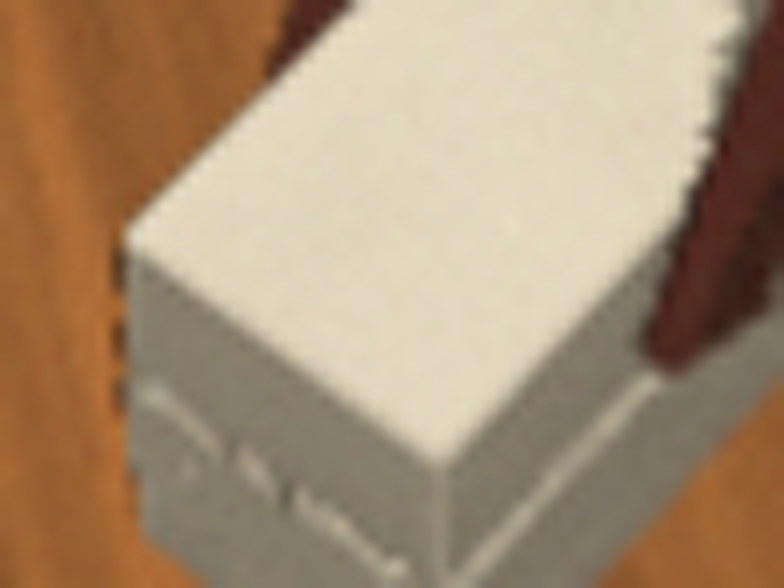

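jog_arm(
  steps=[
    {"dp": [0,0,-0.008],"turn": [0,0,0],"claw": 0.2},
    {"dp": [0,0,-0.008],"turn": [0,0,0],"claw": 0.2},
  ],
)

```text
t: 8.9
ee_pos: [496.5, -263.9, 56.2]
orientation: [-1.833, 0.936, -0.601]
ft_force: [-0.5, 0.3, -2.7]
width: 60.2
```

jog_arm(
  steps=[
    {"dp": [0,0,-0.008],"turn": [0,0,0],"claw": 0.2},
    {"dp": [0,0,-0.008],"turn": [0,0,0],"claw": 0.2},
  ],
)

```text
t: 9.07
ee_pos: [496.4, -263.9, 55.5]
orientation: [-1.833, 0.936, -0.601]
ft_force: [-1.0, 0.7, -3.0]
width: 60.4
```

```bash
python3 - <<'E'
from hold import *
from workcell import ctrl
o=ctrl.get_obs(); print(o["ee_pos"],o["ft_force"],o["moment"])
d=ctrl.get_image("side"); np.savez("side10.npz",**d)
x0,y0,S2=245,310,14
c=cv2.resize(d["img"][y0:y0+42,x0:x0+56,::-1],None,fx=S2,fy=S2,interpolation=cv2.INTER_CUBIC)
cv2.imwrite("pics/z10.png",np.clip(c.astype(float)*1.1,0,255).astype(np.uint8))
E
```

```text
[ 496.44028948 -263.85391646   55.47271953] [-0.95540597  0.65893612 -2.98981426] [ 0.18020656 -0.19948179  0.01328401]
```

View pics/z10.png

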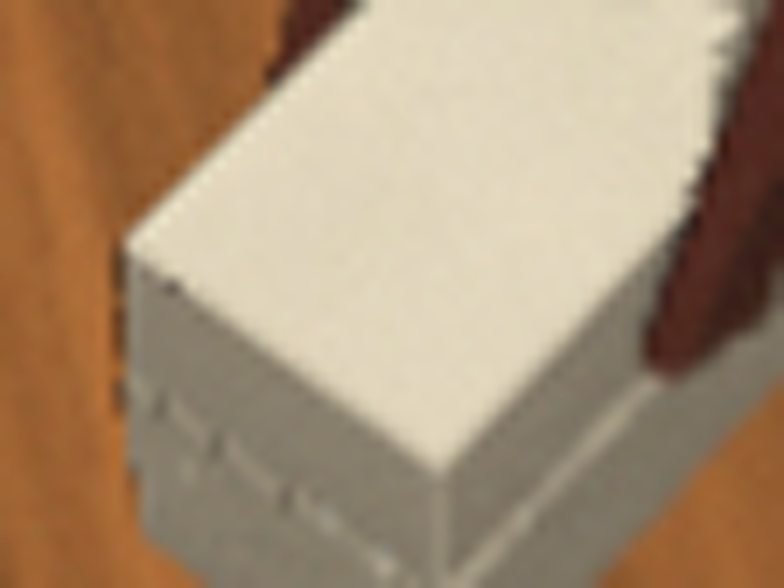

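jog_arm(
  steps=[
    {"dp": [0,0,-0.008],"turn": [0,0,0],"claw": 0.2},
    {"dp": [0,0,-0.008],"turn": [0,0,0],"claw": 0.2},
  ],
)

```text
t: 9.28
ee_pos: [496.5, -263.9, 55.3]
orientation: [-1.833, 0.936, -0.601]
ft_force: [-1.4, 0.5, 2.3]
width: 60.0
```

jog_arm(
  steps=[
    {"dp": [0,0,-0.008],"turn": [0,0,0],"claw": 0.2},
    {"dp": [0,0,-0.008],"turn": [0,0,0],"claw": 0.2},
  ],
)

```text
t: 9.45
ee_pos: [496.5, -263.9, 55.3]
orientation: [-1.834, 0.937, -0.601]
ft_force: [-0.6, 0.3, 5.0]
width: 59.8
```

Contact: the vertical force went from −3 to +5 N while z held at 55.3. The slab top is now known to be at z = 83, so I'll measure the offset from that.

```bash
python3 - <<'E'
from hold import *
from workcell import ctrl
d=ctrl.get_image("side"); np.savez("side11.npz",**d)
s0=load("side0")
def rep(d,z,box,thr):
    X,Y=edges(d,z,box,thr,"pics/h11.png")
    x0=X.min(); e=[(np.median(X[(np.abs(Y-yc)<4)&(X<x0+30)])).round(1) for yc in(-20,-10,0,10,20)]
    l=[(xc,Y[(np.abs(X-xc)<4)].max().round(1),Y[(np.abs(X-xc)<4)].min().round(1)) for xc in(-50,-40,-30,-20,0,20,40)if (np.abs(X-xc)<4).any()]
    print(z,thr,e,[tuple(map(float,a)) for a in l])
for thr in(145,155):
    rep(d,83,(245,280,325,355),thr); rep(s0,45,(245,295,325,365),thr)
x0,y0,S2=245,310,14
c=cv2.resize(d["img"][y0:y0+42,x0:x0+56,::-1],None,fx=S2,fy=S2,interpolation=cv2.INTER_CUBIC)
cv2.imwrite("pics/z11.png",np.clip(c.astype(float)*1.1,0,255).astype(np.uint8))
E
```

```text
83 145 [np.float64(-61.4), np.float64(-61.5), np.float64(-61.4), np.float64(-61.3), np.float64(-61.2)] [(-50.0, 28.6, -30.3), (-40.0, 28.6, -30.4), (-30.0, 28.7, -30.3), (-20.0, 28.3, -30.3), (0.0, 27.6, -28.5), (20.0, 28.4, -19.3), (40.0, 11.2, 8.8)]
45 145 [np.float64(-60.1), np.float64(-59.9), np.float64(-59.6), np.float64(-46.0), np.float64(-43.8)] [(-50.0, 29.9, -30.2), (-40.0, 29.8, -30.1), (-30.0, 29.8, -29.9), (-20.0, 30.1, -30.3), (0.0, 30.0, -30.2), (20.0, 30.3, -30.4), (40.0, 29.7, -30.2)]
83 155 [np.float64(-61.0), np.float64(-61.0), np.float64(-60.9), np.float64(-60.9), np.float64(-60.7)] [(-50.0, 28.6, -29.9), (-40.0, 28.6, -30.0), (-30.0, 28.7, -29.9), (-20.0, 27.9, -30.0), (0.0, 27.6, -27.8), (20.0, 28.0, -18.9), (40.0, 9.2, 9.2)]
45 155 [np.float64(-59.5), np.float64(-59.5), np.float64(-59.2), np.float64(-46.4), np.float64(-43.8)] [(-50.0, 29.9, -29.8), (-40.0, 29.5, -29.7), (-30.0, 29.8, -29.6), (-20.0, 30.1, -29.9), (0.0, 30.0, -29.8), (20.0, 30.3, -30.0), (40.0, 29.7, -29.8)]
```

View pics/z11.png

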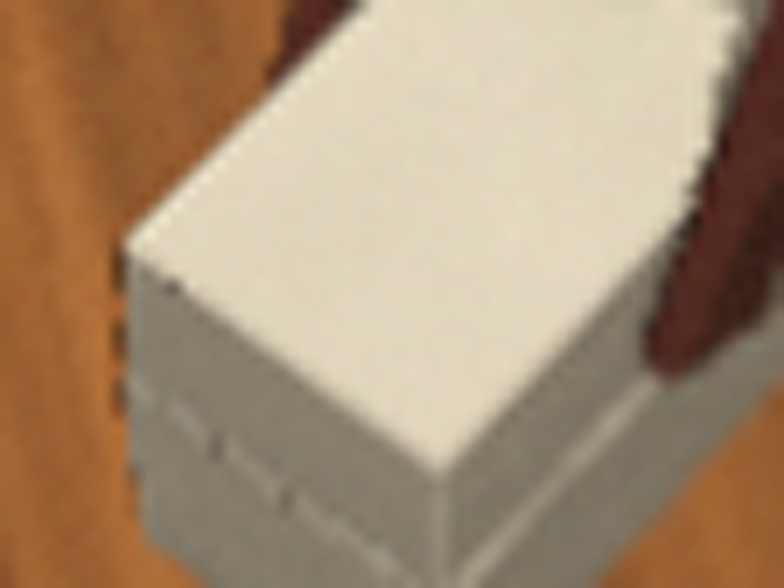

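The slab is within about 1.3 mm in x and 0.7 mm in y of the base's edges, with yaw matched. Releasing.

jog_arm(
  steps=[
    {"dp": [0,0,0],"turn": [0,0,0],"claw": 0.68},
    {"dp": [0,0,0],"turn": [0,0,0],"claw": 0.75},
    {"dp": [0,0,0],"turn": [0,0,0],"claw": 0.9},
    {"dp": [0,0,0],"turn": [0,0,0],"claw": 1},
    {"dp": [0,0,0],"turn": [0,0,0],"claw": 1},
  ],
)

```text
t: 9.92
ee_pos: [496.6, -264.0, 55.3]
orientation: [-1.834, 0.936, -0.601]
ft_force: [-0.6, -0.3, 0.4]
width: 82.1
```

jog_arm(
  steps=[
    {"dp": [0.13,0.09,0.35],"turn": [0,0,0],"claw": 1},
    {"dp": [0.25,0.18,0.66],"turn": [0,0,0],"claw": 1},
    {"dp": [0.37,0.26,0.98],"turn": [0,0,0],"claw": 1},
    {"dp": [0.37,0.26,0.98],"turn": [0,0,0],"claw": 1},
  ],
)

```text
t: 10.25
ee_pos: [530.6, -243.3, 138.3]
orientation: [-1.833, 0.929, -0.609]
ft_force: [1.7, -0.9, 0.9]
width: 88.2
```

```bash
python3 - <<'E'
from hold import *
from pose import *
from workcell import ctrl
o=ctrl.get_obs(); print(o["ee_pos"],o["ft_force"])
go(o,[500,-200,190],tgt(np.radians(35.5),0,-1))
d=ctrl.get_image("side"); np.savez("side12.npz",**d)
crop(d,200,190,360,370,3,"pics/s12.png")
E
```

```text
[ 530.58445206 -243.29755437  138.2773512 ] [ 1.74285292 -0.85062877  0.87462719]
dp [-0.382  0.541  0.647] turn [ 0.0824 -0.1094 -0.0013] rows>= 3.4 q [-0.27  0.6   1.63 -0.36  1.21  0.85] F [ 1.7 -0.9  0.9] w 88.2 t 10.25
```

View pics/s12.png

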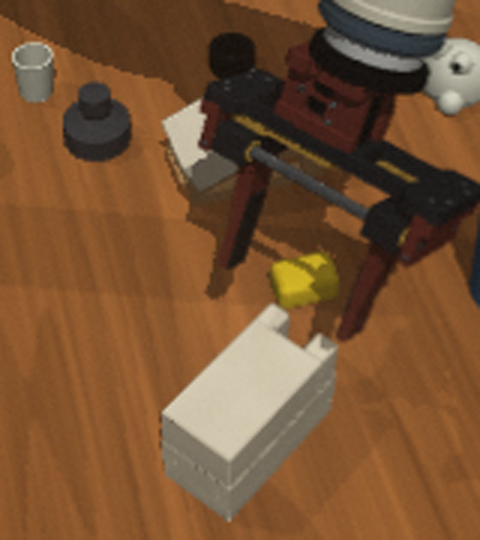

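The mould is closed cleanly, with the slots in line at the far end (crop (300,330)). Next I'll locate the weight.

```bash
python3 - <<'E'
from h import *
t=load("top0");s=load("side0");s12=load("side12")
S=10
a=cv2.resize(t["img"][222:272,225:285,::-1],None,fx=S,fy=S,interpolation=cv2.INTER_CUBIC)
b=cv2.resize(s["img"][200:250,195:255,::-1],None,fx=S,fy=S,interpolation=cv2.INTER_CUBIC)
o=np.vstack([a[:300],b[:300]])
cv2.imwrite("pics/w.png",np.clip(cv2.resize(np.hstack([a,b]),(800,333)).astype(float)*2,0,255).astype(np.uint8))
for n,d in(("top",t),("side",s),("s12",s12)):
    C=cloud(d); im=d["img"].astype(int)
    m=(np.hypot(C[...,0]-456,C[...,1]-64)<50)&(im.max(2)<75)
    for lo,hi in((30,70),(8,30)):
        p=C[m&(C[...,2]>lo)&(C[...,2]<hi)]; print(n,lo,len(p),p.mean(0).round(1), p.min(0).round(1),p.max(0).round(1))
E
```

```text
top 30 84 [458.2  74.7  51.9] [440.   56.8  30.1] [480.2  97.   61.5]
top 8 234 [456.3  74.7  24.6] [429.2  45.3  11.2] [483.8 103.1  29.7]
side 30 112 [456.6  65.9  49.2] [444.1  55.7  30. ] [470.5  83.7  57.5]
side 8 282 [455.8  59.2  21.3] [428.2  40.2   8.3] [486.2  97.9  29.9]
s12 30 112 [456.7  65.9  49. ] [443.9  55.4  30.2] [470.9  82.9  57.5]
s12 8 281 [455.7  59.1  21.3] [428.1  40.3   8.2] [486.6  94.9  29.7]
```

View pics/w.png

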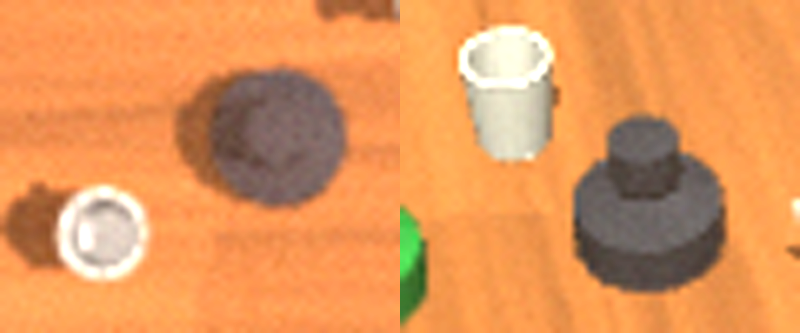

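```bash
python3 - <<'E'
from h import *
from pose import *
from workcell import ctrl
t=load("top0");s=load("side0")
print("top foot z24",onplane(t,[(266.2,242.05)],20)); print("side knob top z57",onplane(s,[(230.95,219.45)],57))
hs=cv2.cvtColor(t["img"],cv2.COLOR_RGB2HSV)[222:262,250:285]
m=((hs[...,1]<80)&(hs[...,2]<110)).astype(np.uint8)
n,l,st,c=cv2.connectedComponentsWithStats(m);k=1+st[1:,4].argmax();print(st[k],c[k]+[250,222],onplane(t,[c[k]+[250,222]],22))
o=ctrl.get_obs(); print(o["ee_pos"]); go(o,[456,65,150],tgt(np.radians(40-90),0,1))
E
```

```text
top foot z24 [[457.71104451  73.62871405  20.        ]]
side knob top z57 [[457.84889212  71.72718206  57.        ]]
[  8  11  18  19 243] [267.48148148 242.23868313] [[457.06009136  69.89845097  22.        ]]
[ 528.80974859 -243.30366215  136.1440005 ]
dp [-0.91   3.854  0.173] turn [ 0.1532 -0.0162  0.5146] rows>= 13.5 q [-0.27  0.6   1.63 -0.36  1.21  0.85] F [-0.3  0.1 -0.1] w 87.8 t 10.3
```

jog_arm(
  steps=[
    {"dp": [0,0.2,0.3],"turn": [0.02,-0.027,0],"claw": 1},
    {"dp": [-0.1,0.5,0.6],"turn": [0.045,-0.06,0],"claw": 1},
    {"dp": [-0.2,0.9,0.7],"turn": [0.07,-0.09,0],"claw": 1},
    {"dp": [-0.3,1,0.7],"turn": [0.0824,-0.1094,-0.001],"claw": 0.6},
    {"dp": [-0.3,1,0.7],"turn": [0.0824,-0.1094,-0.001],"claw": 0.6},
  ],
)

```text
t: 10.72
ee_pos: [500.7, -162.4, 191.7]
orientation: [-1.439, 0.745, -0.738]
ft_force: [-1.3, -0.2, -0.2]
width: 77.6
```

jog_arm(
  steps=[
    {"dp": [-0.1,0.4,0],"turn": [0,0,0.04],"claw": 0.6},
    {"dp": [-0.2,0.8,0],"turn": [0,0,0.08],"claw": 0.6},
    {"dp": [-0.2,1,0],"turn": [0,0,0.12],"claw": 0.6},
    {"dp": [-0.2,1,0],"turn": [0,0,0.16],"claw": 0.6},
    {"dp": [-0.2,1,0],"turn": [0,0,0.175],"claw": 0.6},
  ],
)

```text
t: 11.13
ee_pos: [484.3, -81.9, 190.6]
orientation: [-1.55, 0.314, -0.303]
ft_force: [0.5, -0.4, 0.3]
width: 52.6
```

jog_arm(
  steps=[
    {"dp": [-0.1,0.4,0],"turn": [0,0,0.04],"claw": 0.6},
    {"dp": [-0.2,0.8,0],"turn": [0,0,0.08],"claw": 0.6},
    {"dp": [-0.2,1,0],"turn": [0,0,0.12],"claw": 0.6},
    {"dp": [-0.2,1,0],"turn": [0,0,0.16],"claw": 0.6},
    {"dp": [-0.2,1,0],"turn": [0,0,0.175],"claw": 0.6},
  ],
)

```text
t: 11.55
ee_pos: [468.0, -1.4, 189.4]
orientation: [-1.572, -0.122, 0.137]
ft_force: [0.8, 0.7, 0.6]
width: 53.0
```

```bash
python3 - <<'E'
from pose import *
from workcell import ctrl
o=ctrl.get_obs(); print(o["ee_pos"]); go(o,[457.7,71.8,125],tgt(np.radians(40-90),0,1))
E
```

```text
[468.02826752  -1.38119836 189.44733284]
dp [-0.129  0.915 -0.806] turn [ 0.0026 -0.0023  0.1698] rows>= 4.3 q [-0.02  0.24  1.99 -0.01  0.92 -0.18] F [0.8 0.7 0.6] w 53.0 t 11.55
```

jog_arm(
  steps=[
    {"dp": [-0.07,0.4,-0.1],"turn": [0.002,-0.002,0.04],"claw": 0.6},
    {"dp": [-0.13,0.8,-0.3],"turn": [0.002,-0.002,0.08],"claw": 0.6},
    {"dp": [-0.13,0.915,-0.6],"turn": [0.0026,-0.0023,0.12],"claw": 0.6},
    {"dp": [-0.13,0.915,-0.8],"turn": [0.0026,-0.0023,0.16],"claw": 0.6},
    {"dp": [-0.13,0.915,-0.8],"turn": [0.0026,-0.0023,0.17],"claw": 0.6},
    {"dp": [-0.13,0.915,-0.8],"turn": [0.0026,-0.0023,0.17],"claw": 0.6},
  ],
)

```text
t: 12.05
ee_pos: [456.6, 71.7, 123.3]
orientation: [-1.5, -0.544, 0.553]
ft_force: [0.3, -0.9, -0.1]
width: 52.8
```

```bash
python3 - <<'E'
from h import *
from pose import *
from workcell import ctrl
o=ctrl.get_obs(); print(o["ee_pos"]); go(o,[457.7,71.8,36],tgt(np.radians(40-90),0,1))
d=ctrl.get_image("side"); np.savez("side13.npz",**d)
crop(d,190,150,290,260,6,"pics/s13.png")
d=ctrl.get_image("top"); np.savez("top13.npz",**d)
crop(d,220,190,320,290,6,"pics/t13.png")
E
```

```text
[456.63692948  71.65761979 123.31098787]
dp [ 0.013  0.002 -1.091] turn [ 0.0006 -0.0016 -0.001 ] rows>= 2.1 q [ 0.13  0.35  2.05 -0.    0.75 -0.57] F [ 0.3 -0.9 -0.1] w 52.8 t 12.05
```

View pics/s13.png

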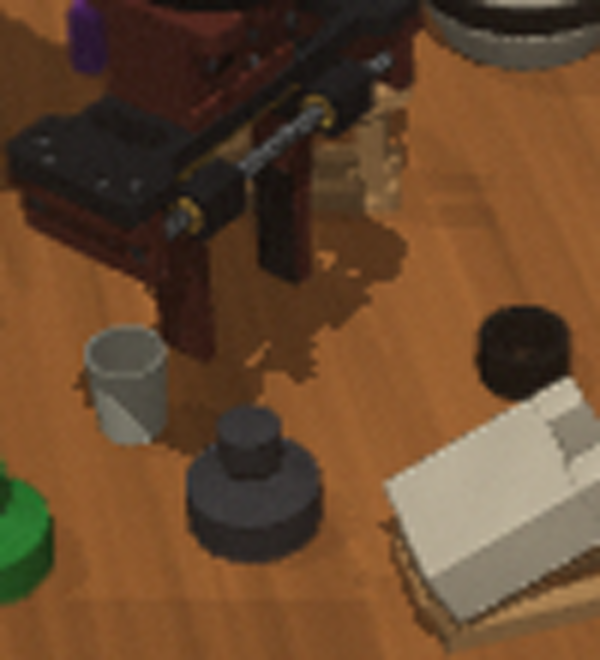

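The open fingers are above the dark weight, whose knob is at crop (248,430). The cup at (127,385) is clear of both finger paths. Descending in two stages.

jog_arm(
  steps=[
    {"dp": [0.013,0,-0.4],"turn": [0,0,0],"claw": 0.6},
    {"dp": [0.013,0,-0.65],"turn": [0,0,0],"claw": 0.6},
    {"dp": [0.013,0,-0.72],"turn": [0,0,0],"claw": 0.6},
    {"dp": [0.013,0,-0.72],"turn": [0,0,0],"claw": 0.6},
  ],
)

```text
t: 12.48
ee_pos: [458.1, 71.2, 66.1]
orientation: [-1.501, -0.54, 0.548]
ft_force: [0.6, -0.3, -0.3]
width: 52.2
```

```bash
python3 - <<'E'
from h import *
from pose import *
from workcell import ctrl
o=ctrl.get_obs(); print(o["ee_pos"]); go(o,[457.7,71.8,36],tgt(np.radians(40-90),0,1))
d=ctrl.get_image("side"); np.savez("side14.npz",**d)
crop(d,200,180,270,250,9,"pics/s14.png")
E
```

```text
[458.06925505  71.16895934  66.08931779]
dp [-0.005  0.008 -0.376] turn [ 0.0005 -0.0015  0.0008] rows>= 0.7 q [ 0.13  0.46  2.07 -0.    0.62 -0.56] F [ 0.6 -0.3 -0.3] w 52.2 t 12.48
```

View pics/s14.png

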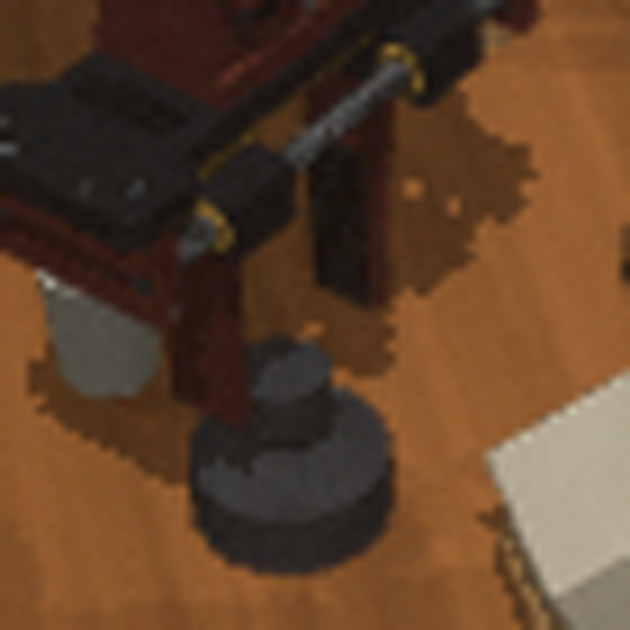

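The fingers straddle the knob. Going down to z ≈ 36 and closing.

jog_arm(
  steps=[
    {"dp": [-0.005,0.008,-0.2],"turn": [0,0,0],"claw": 0.6},
    {"dp": [-0.005,0.008,-0.37],"turn": [0,0,0],"claw": 0.6},
    {"dp": [-0.005,0.008,-0.37],"turn": [0,0,0],"claw": 0.6},
    {"dp": [-0.005,0.008,-0.37],"turn": [0,0,0],"claw": 0.4},
    {"dp": [-0.005,0.008,-0.37],"turn": [0,0,0],"claw": 0.3},
    {"dp": [-0.005,0.008,-0.37],"turn": [0,0,0],"claw": 0.1},
    {"dp": [-0.005,0.008,-0.37],"turn": [0,0,0],"claw": 0},
    {"dp": [-0.005,0.008,-0.37],"turn": [0,0,0],"claw": 0},
    {"dp": [-0.005,0.008,-0.37],"turn": [0,0,0],"claw": 0},
  ],
)

```text
t: 13.28
ee_pos: [459.5, 72.2, 38.3]
orientation: [-1.502, -0.544, 0.545]
ft_force: [0.3, 1.6, 7.4]
width: 26.9
```

jog_arm(
  steps=[
    {"dp": [0,0,0.1],"turn": [0,0,0],"claw": 0},
    {"dp": [0,0,0.4],"turn": [0,0,0],"claw": 0},
    {"dp": [0,0,0.8],"turn": [0,0,0],"claw": 0},
    {"dp": [0,0,1],"turn": [0,0,0],"claw": 0},
    {"dp": [0,0,1],"turn": [0,0,0],"claw": 0},
  ],
)

```text
t: 13.7
ee_pos: [461.1, 72.4, 121.4]
orientation: [-1.503, -0.548, 0.541]
ft_force: [1.8, -1.0, -4.9]
width: 26.6
```

```bash
python3 - <<'E'
from h import *
from pose import *
from workcell import ctrl
o=ctrl.get_obs(); print(o["ee_pos"]); go(o,[502,-262,180],tgt(np.radians(40-90),0,1))
d=ctrl.get_image("side"); np.savez("side15.npz",**d)
crop(d,190,140,290,250,6,"pics/s15.png")
E
```

```text
[461.092411    72.39945108 121.35386887]
dp [ 0.511 -4.18   0.733] turn [0.0001 0.0014 0.0008] rows>= 8.2 q [ 0.13  0.35  2.05 -0.    0.74 -0.56] F [ 1.8 -1.  -4.9] w 26.6 t 13.7
```

View pics/s15.png

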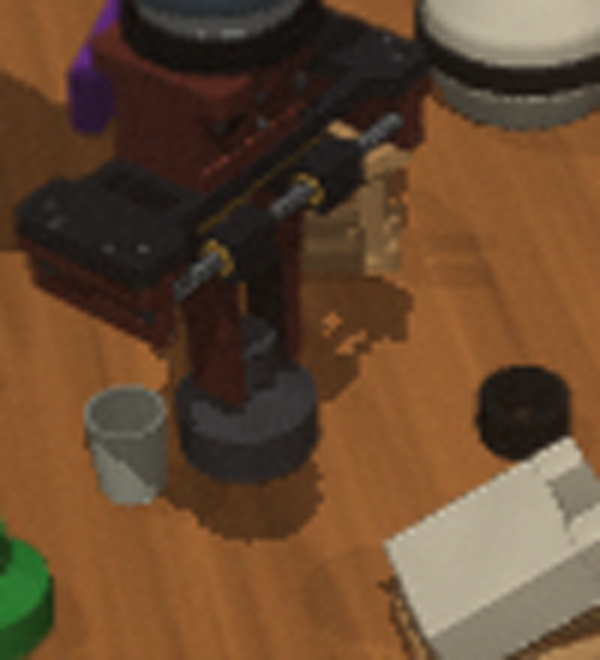

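The weight is lifted upright: foot level at crop (248,430), wrist −4.9 N. Before carrying it I'll measure the centre of the closed mould's top from the unobstructed side view.

```bash
python3 - <<'E'
from m import *
d=load("side15")
for thr in(145,155):
    c,m,im=facemask(d,(245,280,325,365),thr); cv2.imwrite("pics/fin.png",im[:,:,::-1]*m[...,None])
    print(thr,rect(onplane(d,c,83)[:,:2]))
    c,m,im=facemask(load("side0"),(245,295,325,365),thr); print("base",rect(onplane(load("side0"),c,45)[:,:2]))
t=load("top13")
for thr in(140,150,160):
    c,m,im=facemask(t,(350,185,420,265),thr); print("top",rect(onplane(t,c,83)[:,:2]))
E
```

```text
145 ((500.939453125, -264.78240966796875), (119.64804077148438, 59.331703186035156), 35.109066009521484)
base ((501.74407958984375, -262.65966796875), (120.59298706054688, 60.657508850097656), 35.361751556396484)
155 ((501.0613708496094, -264.5054626464844), (119.10641479492188, 58.96035385131836), 35.14002990722656)
base ((501.8519287109375, -262.3660583496094), (120.1266860961914, 60.241065979003906), 35.441410064697266)
top ((502.09088134765625, -260.2532958984375), (121.023681640625, 59.99859619140625), 35.201499938964844)
top ((501.8031311035156, -260.5491943359375), (120.11804962158203, 59.4543571472168), 35.40924835205078)
top ((501.58966064453125, -260.83648681640625), (119.22087860107422, 58.85591125488281), 35.23563003540039)
```

View pics/fin.png

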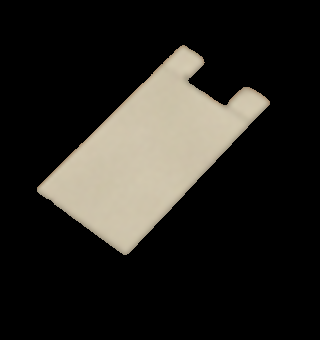

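jog_arm(
  steps=[
    {"dp": [0,-0.1,0.4],"turn": [0,0,0],"claw": 0},
    {"dp": [0.05,-0.4,0.8],"turn": [0,0,0],"claw": 0},
    {"dp": [0.1,-0.84,0.95],"turn": [0,0,0],"claw": 0},
    {"dp": [0.1,-0.84,0.95],"turn": [0,0,0],"claw": 0},
  ],
)

```text
t: 14.08
ee_pos: [469.9, 1.2, 197.3]
orientation: [-1.506, -0.548, 0.539]
ft_force: [-0.1, 0.5, -4.5]
width: 26.8
```

jog_arm(
  steps=[
    {"dp": [0.05,-0.4,0],"turn": [0,0,0],"claw": 0},
    {"dp": [0.1,-0.84,0],"turn": [0,0,0],"claw": 0},
    {"dp": [0.1,-0.84,0],"turn": [0,0,0],"claw": 0},
  ],
)

```text
t: 14.33
ee_pos: [477.7, -70.0, 195.7]
orientation: [-1.508, -0.544, 0.539]
ft_force: [0.6, 0.5, -3.8]
width: 26.8
```

jog_arm(
  steps=[
    {"dp": [0.05,-0.4,0],"turn": [0,0,0],"claw": 0},
    {"dp": [0.1,-0.84,0],"turn": [0,0,0],"claw": 0},
    {"dp": [0.1,-0.84,0],"turn": [0,0,0],"claw": 0},
  ],
)

```text
t: 14.58
ee_pos: [485.6, -141.3, 193.9]
orientation: [-1.509, -0.541, 0.539]
ft_force: [0.1, -0.3, -4.7]
width: 26.7
```

jog_arm(
  steps=[
    {"dp": [0.05,-0.4,0],"turn": [0,0,0],"claw": 0},
    {"dp": [0.1,-0.84,0],"turn": [0,0,0],"claw": 0},
    {"dp": [0.1,-0.84,0],"turn": [0,0,0],"claw": 0},
  ],
)

```text
t: 14.83
ee_pos: [493.9, -212.7, 192.1]
orientation: [-1.511, -0.538, 0.538]
ft_force: [0.3, -0.0, -4.1]
width: 27.1
```

```bash
python3 - <<'E'
from pose import *
from workcell import ctrl
o=ctrl.get_obs(); print(o["ee_pos"]); go(o,[502,-263,160],tgt(np.radians(40-90),0,1))
E
```

```text
[ 493.91903433 -212.65334033  192.08033148]
dp [ 0.101 -0.629 -0.401] turn [0.0023 0.0008 0.0038] rows>= 1.4 q [-0.43  0.33  1.85 -0.01  0.95 -1.11] F [ 0.3 -0.  -4.1] w 27.1 t 14.83
```

jog_arm(
  steps=[
    {"dp": [0.05,-0.35,0],"turn": [0.002,0.001,0.002],"claw": 0},
    {"dp": [0.1,-0.63,-0.2],"turn": [0.0023,0.001,0.004],"claw": 0},
    {"dp": [0.1,-0.63,-0.5],"turn": [0.0023,0.001,0.004],"claw": 0},
    {"dp": [0.1,-0.63,-0.7],"turn": [0.0023,0.001,0.004],"claw": 0},
    {"dp": [0.1,-0.63,-0.7],"turn": [0.0023,0.001,0.004],"claw": 0},
    {"dp": [0.1,-0.63,-0.7],"turn": [0.0023,0.001,0.004],"claw": 0},
  ],
)

```text
t: 15.33
ee_pos: [500.3, -261.8, 133.8]
orientation: [-1.496, -0.543, 0.55]
ft_force: [0.1, 0.5, -4.7]
width: 26.8
```

```bash
python3 - <<'E'
from h import *
from pose import *
from workcell import ctrl
o=ctrl.get_obs(); print(o["ee_pos"]); go(o,[502,-263,122],tgt(np.radians(40-90),0,1))
d=ctrl.get_image("side"); np.savez("side16.npz",**d)
x0,y0,S=240,255,7
c=cv2.resize(d["img"][y0:y0+100,x0:x0+100,::-1],None,fx=S,fy=S,interpolation=cv2.INTER_CUBIC)
# expected foot outline at bottom height now, centred under TCP
zb=o["ee_pos"][2]-38.3
th=np.linspace(0,2*np.pi,60)
for z,r,col in((zb,30,(0,0,255)),(zb+24,30,(0,255,0))):
    p=proj(d,np.c_[o["ee_pos"][0]+r*np.cos(th),o["ee_pos"][1]+r*np.sin(th),0*th+z])
    for a in p: cv2.circle(c,tuple(((a-[x0,y0]+.5)*S).astype(int)),1,col,-1)
cv2.imwrite("pics/s16.png",c[:600])
E
```

```text
[ 500.32164106 -261.84445065  133.79998676]
dp [ 0.021 -0.014 -0.147] turn [-0.0008 -0.0017 -0.0002] rows>= 0.3 q [-0.5   0.46  1.82 -0.    0.87 -1.2 ] F [ 0.1  0.5 -4.7] w 26.8 t 15.33
```

View pics/s16.png

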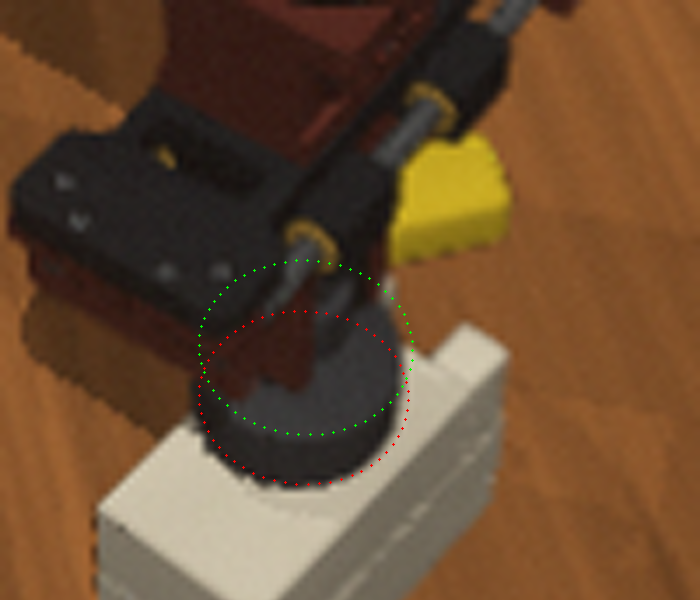

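The weight hangs level about 12 mm above the slab. Its foot bottom spans columns 197–400 against 200–410 predicted, so it sits 1–2 mm towards −x of the TCP. I'll shift it and lower until contact.

jog_arm(
  steps=[
    {"dp": [0.028,-0.033,-0.03],"turn": [0,0,0],"claw": 0},
    {"dp": [0.028,-0.033,-0.07],"turn": [0,0,0],"claw": 0},
    {"dp": [0.028,-0.033,-0.1],"turn": [0,0,0],"claw": 0},
    {"dp": [0.028,-0.033,-0.115],"turn": [0,0,0],"claw": 0},
    {"dp": [0.028,-0.033,-0.115],"turn": [0,0,0],"claw": 0},
  ],
)

```text
t: 15.8
ee_pos: [503.6, -264.8, 126.0]
orientation: [-1.499, -0.545, 0.549]
ft_force: [-1.1, 0.3, -4.6]
width: 26.9
```

jog_arm(
  steps=[
    {"dp": [0,0,-0.01],"turn": [0,0,0],"claw": 0},
    {"dp": [0,0,-0.01],"turn": [0,0,0],"claw": 0},
  ],
)

```text
t: 15.97
ee_pos: [503.6, -264.8, 125.3]
orientation: [-1.499, -0.545, 0.549]
ft_force: [-0.5, 0.2, -4.2]
width: 26.8
```

jog_arm(
  steps=[
    {"dp": [0,0,-0.01],"turn": [0,0,0],"claw": 0},
    {"dp": [0,0,-0.01],"turn": [0,0,0],"claw": 0},
  ],
)

```text
t: 16.13
ee_pos: [503.6, -264.8, 124.5]
orientation: [-1.499, -0.545, 0.548]
ft_force: [-0.2, -0.3, -5.9]
width: 26.6
```

jog_arm(
  steps=[
    {"dp": [-0.01,0,-0.012],"turn": [0,0,0],"claw": 0},
    {"dp": [-0.01,0,-0.024],"turn": [0,0,0],"claw": 0},
    {"dp": [-0.01,0,-0.024],"turn": [0,0,0],"claw": 0},
  ],
)

```text
t: 16.38
ee_pos: [502.6, -264.7, 122.4]
orientation: [-1.498, -0.545, 0.549]
ft_force: [-0.0, -0.4, -3.4]
width: 26.6
```

jog_arm(
  steps=[
    {"dp": [0,0,-0.01],"turn": [0,0,0],"claw": 0},
    {"dp": [0,0,-0.01],"turn": [0,0,0],"claw": 0},
  ],
)

```text
t: 16.55
ee_pos: [502.6, -264.7, 122.1]
orientation: [-1.498, -0.545, 0.549]
ft_force: [-3.5, 2.1, 2.9]
width: 26.7
```

```bash
python3 - <<'E'
from h import *
from workcell import ctrl
o=ctrl.get_obs(); print(o["ee_pos"],o["ft_force"])
d=ctrl.get_image("side"); np.savez("side17.npz",**d)
x0,y0,S=250,280,9
c=cv2.resize(d["img"][y0:y0+66,x0:x0+80,::-1],None,fx=S,fy=S,interpolation=cv2.INTER_CUBIC)
th=np.linspace(0,2*np.pi,60)
p=proj(d,np.c_[501+30*np.cos(th),-264.6+30*np.sin(th),0*th+83])
for a in p: cv2.circle(c,tuple(((a-[x0,y0]+.5)*S).astype(int)),1,(0,0,255),-1)
cv2.imwrite("pics/s17.png",c)
E
```

```text
[ 502.57097656 -264.70842221  122.137759  ] [-3.49816241  2.06413002  2.87416685]
```

View pics/s17.png

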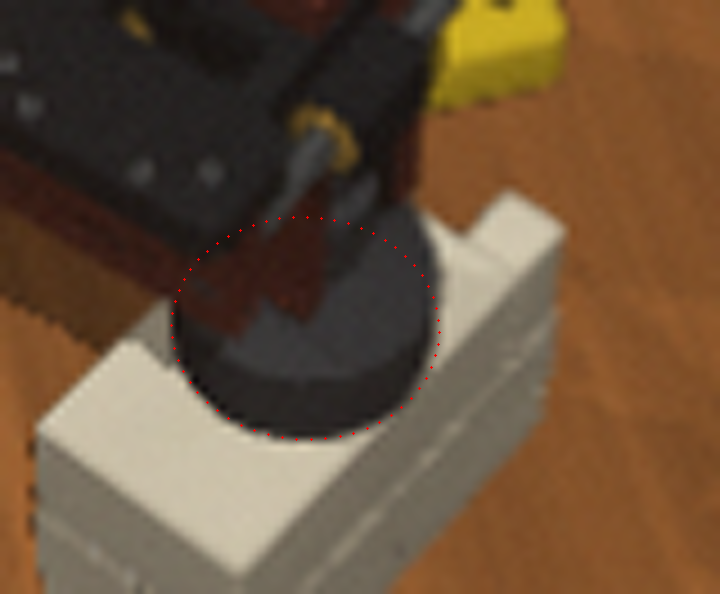

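Contact (Fz −3.4 → +2.9 N), and the foot outline matches the red target circle on the slab centre. Releasing and retreating straight up.

jog_arm(
  steps=[
    {"dp": [0,0,0],"turn": [0,0,0],"claw": 0.31},
    {"dp": [0,0,0],"turn": [0,0,0],"claw": 0.35},
    {"dp": [0,0,0],"turn": [0,0,0],"claw": 0.45},
    {"dp": [0,0,0],"turn": [0,0,0],"claw": 0.6},
    {"dp": [0,0,0],"turn": [0,0,0],"claw": 0.6},
  ],
)

```text
t: 17.02
ee_pos: [502.9, -264.9, 122.2]
orientation: [-1.499, -0.546, 0.548]
ft_force: [-0.1, 0.6, -0.2]
width: 46.9
```

jog_arm(
  steps=[
    {"dp": [0,0,0.15],"turn": [0,0,0],"claw": 0.6},
    {"dp": [0,0,0.5],"turn": [0,0,0],"claw": 0.6},
    {"dp": [0,0,1],"turn": [0,0,0],"claw": 0.6},
    {"dp": [0,0,1],"turn": [0,0,0],"claw": 0.6},
  ],
)

```text
t: 17.35
ee_pos: [506.6, -266.9, 209.7]
orientation: [-1.507, -0.552, 0.543]
ft_force: [1.4, -0.9, 0.1]
width: 52.3
```

jog_arm(
  steps=[
    {"dp": [0,0.4,0.3],"turn": [0,0,0],"claw": 0.6},
    {"dp": [0,0.8,0.5],"turn": [0,0,0],"claw": 0.6},
    {"dp": [0,1,0.5],"turn": [0,0,0],"claw": 0.6},
    {"dp": [0,1,0.5],"turn": [0,0,0],"claw": 0.6},
  ],
)

```text
t: 17.68
ee_pos: [507.3, -184.7, 252.0]
orientation: [-1.509, -0.556, 0.543]
ft_force: [-0.0, -0.3, 0.4]
width: 52.8
```

jog_arm(
  steps=[
    {"dp": [0,0.4,0],"turn": [0,0,0],"claw": 0.6},
    {"dp": [0,0.8,0],"turn": [0,0,0],"claw": 0.6},
    {"dp": [0,1,0],"turn": [0,0,0],"claw": 0.6},
    {"dp": [0,1,0],"turn": [0,0,0],"claw": 0.6},
  ],
)

```text
t: 18.02
ee_pos: [507.1, -102.9, 252.2]
orientation: [-1.508, -0.558, 0.544]
ft_force: [0.4, -0.1, -0.4]
width: 53.0
```

jog_arm(
  steps=[
    {"dp": [-0.2,0.4,0],"turn": [0,0,0],"claw": 0.6},
    {"dp": [-0.4,0.8,0],"turn": [0,0,0],"claw": 0.6},
    {"dp": [-0.5,1,0],"turn": [0,0,0],"claw": 0.6},
    {"dp": [-0.5,1,0],"turn": [0,0,0],"claw": 0.6},
    {"dp": [-0.5,1,0],"turn": [0,0,0],"claw": 0.6},
  ],
)

```text
t: 18.43
ee_pos: [467.5, -23.4, 252.5]
orientation: [-1.508, -0.56, 0.545]
ft_force: [0.2, -0.7, -0.0]
width: 52.5
```

```bash
python3 - <<'E'
from m import *
from workcell import ctrl
o=ctrl.get_obs(); print(o["t"],o["ee_pos"],o["ft_force"])
im={}
for n in("side","top"):
    d=ctrl.get_image(n); np.savez(n+"18.npz",**d); im[n]=d
    cv2.imwrite(f"pics/{n}18.png",d["img"][:,:,::-1])
a=cv2.resize(im["side"]["img"][270:370,240:340,::-1],None,fx=4,fy=4,interpolation=cv2.INTER_CUBIC)
b=cv2.resize(im["top"]["img"][180:280,335:435,::-1],None,fx=4,fy=4,interpolation=cv2.INTER_CUBIC)
cv2.imwrite("pics/fin2.png",np.hstack([a,b]))
t=im["top"]
hs=cv2.cvtColor(t["img"],cv2.COLOR_RGB2HSV)[185:265,350:420]
m=((hs[...,1]<110)&(hs[...,2]<110)).astype(np.uint8)
n,l,st,c=cv2.connectedComponentsWithStats(m);k=1+st[1:,4].argmax();print(st[k],onplane(t,[c[k]+[350,185]],83+24))
for thr in(150,):
    c,m,_=facemask(t,(350,185,420,265),thr); print("slab top view",rect(onplane(t,c,83)[:,:2]))
    c,m,_=facemask(im["side"],(245,280,325,365),thr); print("side",rect(onplane(im["side"],c,83)[:,:2]))
E
```

```text
18.4333 [467.51190073 -23.44795531 252.5198668 ] [ 0.23531315 -0.71398722 -0.01005363]
[ 11  28  40  37 695] [[ 492.37188414 -243.55833153  107.        ]]
slab top view ((484.27655029296875, -174.34988403320312), (181.09559631347656, 11.641921997070312), 1.6189528703689575)
side ((471.0988464355469, -286.022705078125), (46.4548225402832, 58.96260070800781), 35.68803024291992)
```

View pics/fin2.png

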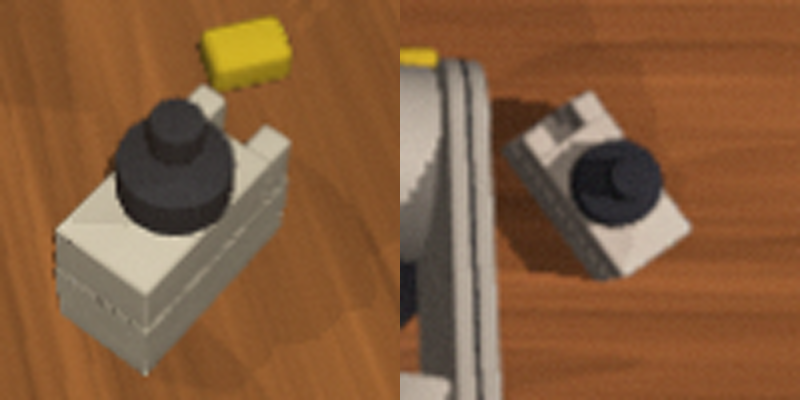

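View pics/side18.png

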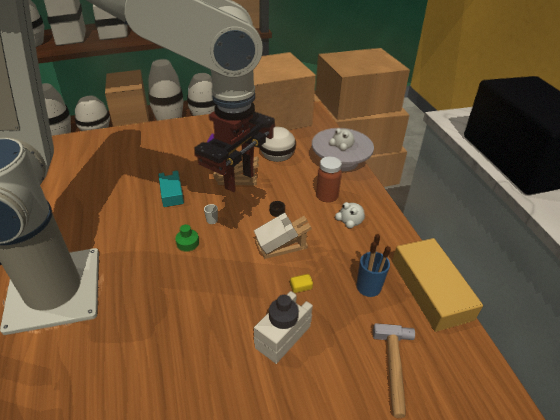

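The weight stands upright on the closed mould. Its foot circle is at (617,182) in the top panel, and the slab corners are at (590,92), (690,230) and (622,278). One last centring check.

```bash
python3 - <<'E'
from m import *
t=load("top18");s=load("side18")
px=lambda x,y:(335+(x-400+.5)/4-.5,180+(y+.5)/4-.5)
# dark mask
hs=cv2.cvtColor(t["img"],cv2.COLOR_RGB2HSV)[208:240,374:405]
m=((hs[...,2]<90)).astype(np.uint8)
n,l,st,c=cv2.connectedComponentsWithStats(m);k=1+st[1:,4].argmax();print(st[k])
cc=max(cv2.findContours((l==k).astype(np.uint8),0,1)[0],key=len)
(cx,cy),r=cv2.minEnclosingCircle(cc);print("circle",cx+374,cy+208,r)
print("weight foot top view",onplane(t,[(cx+374,cy+208),px(617,182)],100))
# side: foot bottom ellipse: lowest pts; use knob top centre
ps=lambda x,y:(240+(x+.5)/4-.5,270+(y+.5)/4-.5)
print("side knob",onplane(s,[ps(176,118)],83+57))
d=load("side0")
C0=cloud(load("side0"))[...,2]; 
diff=np.abs(load("side18")["img"].astype(int)-load("side0")["img"].astype(int)).max(2)
for n,b in {"rackB/odd":(250,212,312,258),"sponge":(288,272,315,294),"tape":(268,200,288,217),"pot":(355,250,390,297),"frog":(335,200,368,230),"cup":(203,203,220,224),"green":(175,224,200,250),"base bottom":(255,345,285,360)}.items():
    print(n,(diff[b[1]:b[3],b[0]:b[2]]>40).mean().round(3))
E
```

```text
[  0   7  27  25 478]
circle 385.5 228.5 15.572511672973633
weight foot top view [[ 491.34548103 -253.21514428  100.        ]
 [ 500.66055858 -262.71594129  100.        ]]
side knob [[ 499.52534521 -265.57985707  140.        ]]
rackB/odd 0.0
sponge 0.024
tape 0.0
pot 0.0
frog 0.0
cup 0.081
green 0.0
base bottom 0.167
```

```bash
python3 -c "
from workcell import ctrl
print(ctrl.close_job())"
```

```text
the job is handed in; nothing more can be done
None
```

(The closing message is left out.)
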